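# Uncover the ski-tool rack and stand the file guide and tip protector in it

### The arm

A 7-joint arm with a two-finger parallel gripper is mounted at the origin on the work surface. World frame = base frame: x ahead of the robot, y to its left, z up, the work surface at z = 0. Lengths are in mm, angles in rad, forces in N, time in s.
With the tool pointing down it reaches from about 400 to 875 mm from the base axis. Payload 4.4 kg.
Tool frame: the origin (TCP) lies at the very end of the fingers, on their centre line; the grasp point (between the pads) lies 19 mm behind it; z points along the fingers, y is the direction in which the jaws open and shut (so a half turn about z gives the same grasp; the last joint's range is limited). The gripper opens to 85 mm and grips with 20 to 120 N. Pads are 22 mm wide; open, the fingers measure 114 mm over their backs; the gripper's body (76 mm by 85 mm) begins 54 mm behind the grasp point. The pads swing forward as they close: fully open they stand 13 mm farther back than shut.
Start: joints at [-1.173, 0.628, 0.038, 1.517, -0.027, 0.996, -0.02], TCP at [290.757, 581.359, 231.313] pointing down, gripper open.
Joint ranges: [-3.06, 3.06], [-0.37, 2.12], [-1.25, 1.32], [0.18, 2.47], [-1.1, 4.24], [0.23, 1.98], [-2.94, 2.94]. Speed limits (rad/s): [2.57, 2.57, 3.14, 3.14, 3.14, 3.14, 3.14].

### API

Orientations are given as [roll, pitch, yaw] about the fixed x, y, z axes, in that order (R = Rz(yaw) Ry(pitch) Rx(roll)).
In Python, from cell import read_state, get_image, calibration, finish_job gives the robot as it stands. The module is installed in compiled form; this text tells all that it offers.
- The arm moves only by the tool apply_moves, never from a script. Its argument "increments" is a list of rows, each an object of numbers: "tx", "ty", "tz": the shift along the world's x, y, z in m; "rx", "ry", "rz": the turn, a rotation vector about the world's x, y, z in units of 5 degrees (1.0 is 5 degrees); "claw": the finger opening in m, from 0 to 0.0854. In form: [{"tx": .., "ty": .., "tz": .., "rx": .., "ry": .., "rz": .., "claw": ..}, ...]. A call has 1 to 12 rows; each row is the pose to reach, as a shift and turn from the pose commanded when the call began; what a row does not reach only later rows make up. A row lasts 1/10 s, in which the tool goes at most 50 mm and 8.59 degrees, less where a joint would pass 70% of its speed; a pose out of reach is approached as far as the arm can. A call with a gripper value outside its range is refused whole. The fingers move at their own pace and stop on an object; the grip force is fixed at half the most. Time passes only in rows, so rows that repeat a pose let the fingers close. It gives the time, the measured TCP pose, the force and the opening at its end, in the units of the state.
- read_state(): the state, without advancing time (a new reading comes with each control period).
- get_image(name): name is "scene" or "top" or "wrist"; returns the picture (480x640x3 uint8, red, green, blue); there is no depth.
- calibration(name): a dict with "camera_matrix" (3x3 intrinsics, pixels), "distortion" ([k1, k2, p1, p2, k3] as OpenCV has them; the pictures are not rectified), "origin" and "attitude" of the camera in the world. Camera axes: x right, y up, looking along -z (the intrinsics and any distortion apply to the point x, -y, -z); pixel columns grow to the right and rows downward; lengths in mm; the calibration is good to about 2 mm. A picture is of the moment at which its call begins: read the wrist's pose just before it. calibration takes no time and is no camera call; for the wrist camera it gives the pose at the moment of the call.
- finish_job(): hands the job in, once; it reports no verdict.
The state is a dict: "clock": time; "qpos": joint angles; "qd": joint speeds; "tau": joint torques, N m; "eef_pos": TCP position; "tool_rot": TCP orientation; "force": force on the tool from outside, world axes, zero at the start; "torque": the same for the moment, N m; "width": finger opening in mm.
Only numpy, scipy, OpenCV 4.12 (cv2) and the standard library are available. Lean on these libraries where they do the work, as an engineer would, in place of code of your own. Each camera call takes 0.05 s, during which the arm holds its last target. There are 200 camera calls.

### The job

Slide the aluminium cover of the ski-tool caddy off its slotted bay until it is fully home over the wax compartment, which frees the slots. Take the stainless file guide and the wooden ski tip protector off their sloping stands and stand each upright on its straight bottom edge, fully down in the slot that fits it: the file guide in the narrow slot, the tip protector in the wide one. Leave the brush and the cork block where they are.

Things in the scene. Friction and masses are not known exactly. Their poses are not given: they have to be found in the camera images.
- caddy: Open plywood caddy, fixed, 162 (x) x 246 (y) x 62 mm high. Origin: centre of its underside. Two bays along its y: the slotted bay centred at y = +61 mm with two slot blocks side by side (at x = -35 and +35 mm, either block in either place), and the wax compartment (green crayon inside) at y = -59 mm. Cover rails along y at x = -78 and +78 mm.
- cover (a joint): Slide of the flat aluminium cover (146 x 120 x 6 mm, top face 56 mm above the cart top), in m: 0 = over the slotted bay, 0.120 = end stop, fully over the wax compartment. As the value grows it moves toward the caddy's -y. It needs about 2 N, stays where left, and starts mostly over the slots.
- cover_grip (a point): Centre of the top of the wooden grip bar on the middle of the cover: bar 70 mm along the caddy's x, 14 mm along y, 26 mm high; this point is 82 mm above the cart top. Axes parallel to the caddy's.
- narrow_block: White plastic slot block with a black rubber slot floor, fixed in the caddy, 68 (x) x 108 (y) x 38 mm high, its top 44 mm above the cart top, with the narrow slot in its middle: 14 mm wide along x, 100 mm long along y, 32 mm deep, with 4 mm chamfers at the mouth. Origin: centre of its underside.
- narrow_block_floor (a point): Centre of the floor of the narrow slot, 12 mm above the cart top; axes as the block's (x across the slot, y along it, z up).
- wide_block: White plastic slot block with a black rubber slot floor of the same outer size beside the other, fixed in the caddy, with the wide slot: 20 mm wide along x, 100 mm long along y, 32 mm deep, with 4 mm chamfers. Origin: centre of its underside.
- wide_block_floor (a point): Centre of the floor of the wide slot, 12 mm above the cart top; axes as the block's (x across the slot, y along it, z up).
- file_guide: Stainless file guide: flat plate 10 mm thick (own x), 90 wide (y), 95 high (z), 0.3 kg, window 50 mm wide at z = 40 to 56 mm. Origin: middle of the bottom edge face; z runs up the plate. Starts leaning on stand_a, bottom edge on the ledge, z 35 degrees off vertical with the top toward the stand's -x (robot's side); the middle of its back is free for a finger.
- tip_protector: Carved wooden ski tip protector: flat board 16 mm thick (own x), 90 wide (y), straight bottom edge, straight sides to z = 60 mm, then a half-round top of 45 mm radius to z = 105 mm; 0.13 kg. Origin: middle of the bottom edge face; z runs up to the arch's crown. Starts leaning on stand_b just as the file guide leans on stand_a.
- stand_a: Dark steel sloping stand, fixed, 100 (x) x 92 (y) x 90 mm high, holding the file guide. Origin: centre of its underside. Two 14 mm rails at y = -36 and +36 mm (58 mm open between) slope up toward -x, 35 degrees off vertical, 80 mm long; a ledge with a 5 mm lip carries the bottom edge, about 30 mm to +x of the origin and 25 mm above the cart top.
- stand_b: Like stand_a; holds the tip protector.
- brush: Bystander: boar-bristle brush, wooden back up, 110 x 60 x 44 mm, loose on the cart top. Origin: centre of its underside.
- cork_block: Bystander: cork block 100 x 55 x 35 mm, loose on the cart top. Origin: centre of its underside.
Not all that is in view belongs to the job. Of the things that look like the file_guide, the smallest one is meant.

How it is judged (in metres and radians):
At the end, for the whole second after the job is handed in: Cover joint above 0.113 m. File guide in the narrow slot, tip protector in the wide one: each bottom-edge middle within 9 mm (horizontally) of its slot floor centre and under 5 mm above it, upright and in line with the slot within 0.17 rad, at rest (under 0.02 m/s) (value of joint cover above 0.113 m and horizontal distance between file_guide and narrow_block_floor below 0.009 m and z of file_guide in the frame of narrow_block_floor below 0.005 m and angle between each of file_guide, tip_protector's own z axis and vertical below 0.17 rad and angle between the x axis of file_guide and the x axis of narrow_block, either way round below 0.17 rad and linear speed of each of file_guide, tip_protector below 0.02 m/s and horizontal distance between tip_protector and wide_block_floor below 0.009 m and z of tip_protector in the frame of wide_block_floor below 0.005 m and angle between the x axis of tip_protector and the x axis of wide_block, either way round below 0.17 rad); the robot touches nothing.
It fails at once if the brush is moved more than 30 mm (distance of brush from where it was at the start of the episode above 0.03 m).
It fails at once if the cork block is moved more than 30 mm (distance of cork_block from where it was at the start of the episode above 0.03 m).
It also fails if it takes over 66 s, if anything falls off the work surface, if the arm or the gripper's body presses on something with over 40 N, if the wrist force passes 120 N, or if a joint passes its speed limit or range.

## Working session

There is one attempt and no reset: what is moved stays moved. The work goes in short steps, Python scripts to look and compute and a tool call to move; the robot and the scene stay as the last step left them, time stands still between calls to the robot, and variables do not carry over. Pictures are saved under pics/ and viewed, about 8 in all and at most 12, crops included, and the job is handed in when it is done.

Besides the shell and the picture viewer there is one more tool, called after "Call:" by a JSON object that holds its "fn" and its "kwargs", one argument or row to a line. apply_moves: Moves the arm, as the interface text tells. Its arguments: {"type":"object","properties":{"increments":{"type":"array"}},"required":["increments"]}

```bash
mkdir -p pics; cat > h.py <<'E'
import numpy as np, cv2
from cell import *
from scipy.spatial.transform import Rotation as R
def snap(n,f):
    c=calibration(n); im=get_image(n); cv2.imwrite('pics/'+f,im[:,:,::-1]); return im,c
def att(c):
    a=np.array(c['attitude'],float)
    return a if a.shape==(3,3) else R.from_euler('xyz',a).as_matrix()
def ray(c,uv):
    p=cv2.undistortPoints(np.array(uv,float).reshape(-1,1,2),np.array(c['camera_matrix'],float),np.array(c['distortion'],float)).reshape(-1,2)
    d=np.c_[p[:,0],-p[:,1],-np.ones(len(p))]@att(c).T
    return np.array(c['origin'],float),d
def atz(c,uv,z):
    o,d=ray(c,uv); z=np.broadcast_to(z,len(d)); return o+d*((z-o[2])/d[:,2])[:,None]
def proj(c,P):
    q=(np.array(P,float)-np.array(c['origin']))@att(c)
    q=q*[1,-1,-1]
    return cv2.projectPoints(q.reshape(-1,1,3),np.zeros(3),np.zeros(3),np.array(c['camera_matrix'],float),np.array(c['distortion'],float))[0].reshape(-1,2)
E
python3 - <<'E'
from h import *
for n in('top','scene'):
    im,c=snap(n,n+'0.png'); print(n,c)
print(read_state())
E
```

```text
top {'camera_matrix': array([[499.73080375,   0.        , 322.69002004],
       [  0.        , 499.73080375, 233.61787795],
       [  0.        ,   0.        ,   1.        ]]), 'distortion': array([-0.07293503,  0.        ,  0.        ,  0.        ,  0.        ]), 'origin': array([ 354.03880833,   80.36825459, 1148.39776152]), 'attitude': array([ 0.14278171,  0.00883747, -1.58136274])}
scene {'camera_matrix': array([[501.64592454,   0.        , 322.53938402],
       [  0.        , 501.64592454, 245.80455322],
       [  0.        ,   0.        ,   1.        ]]), 'distortion': array([-0.02744127,  0.        ,  0.        ,  0.        ,  0.        ]), 'origin': array([841.50014416, 485.17156121, 924.32767456]), 'attitude': array([ 5.53002482e-01, -8.79255871e-04,  2.42742090e+00])}
{'clock': 0.1, 'qpos': array([-1.17280595,  0.62921625,  0.03845601,  1.51825241, -0.02701827,
        0.99631789, -0.01998429]), 'qd': array([-1.48272839e-04, -1.76186593e-03,  5.65396481e-05, -3.37833099e-03,
        1.39420633e-04, -8.65971216e-04,  4.66821044e-04]), 'tau': array([ 3.56123142e-03, -5.64526749e+01,  1.23058610e+00, -1.93970311e+01,
        1.12982362e-02,  5.43190807e-03,  2.22947233e-05]), 'eef_pos': array([290.49728795, 580.85405831, 230.51047002]), 'tool_rot': array([-3.13991678e+00,  5.90013732e-06,  2.67779930e+00]), 'force': array([0.33304512, 0.08706627, 0.07728651]), 'torque': array([-0.03561664,  0.04173967,  0.02432204]), 'width': 85.20359205958636}
```

View pics/top0.png

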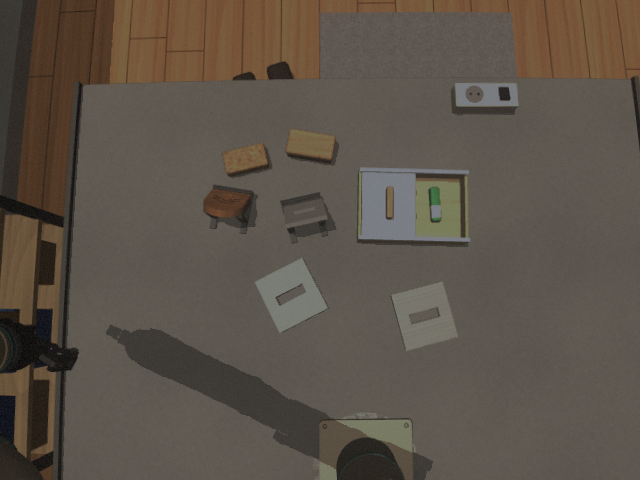

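View pics/scene0.png

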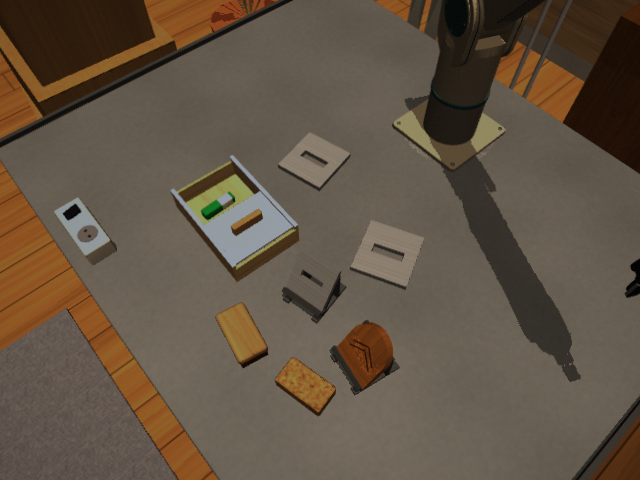

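Top view: the lookalikes for the file guide are the plate on stand_a at (305,212), and flat plates at (291,295) and (425,316). The one on stand_a is the smallest. The tip protector is at (228,203), the brush at (311,145), the cork at (245,159), and the caddy spans x 358–468, y 168–242. Next I'll take close crops.

```bash
python3 - <<'E'
import cv2
a=cv2.imread('pics/top0.png')[160:250,200:475]; a=cv2.resize(a,None,fx=2.9,fy=2.9,interpolation=cv2.INTER_CUBIC)
a=cv2.convertScaleAbs(a,alpha=1.5)
b=cv2.imread('pics/scene0.png')[240:400,200:410]; b=cv2.convertScaleAbs(cv2.resize(b,None,fx=3.7,fy=3.7,interpolation=cv2.INTER_CUBIC),alpha=1.5)
cv2.imwrite('pics/ct.png',a);cv2.imwrite('pics/cs.png',b)
E
```

```text
(no output)
```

View pics/ct.png

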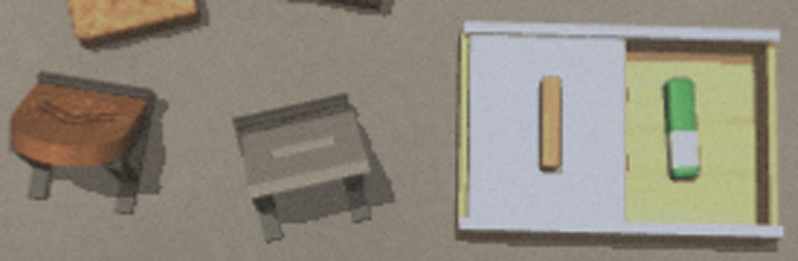

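View pics/cs.png

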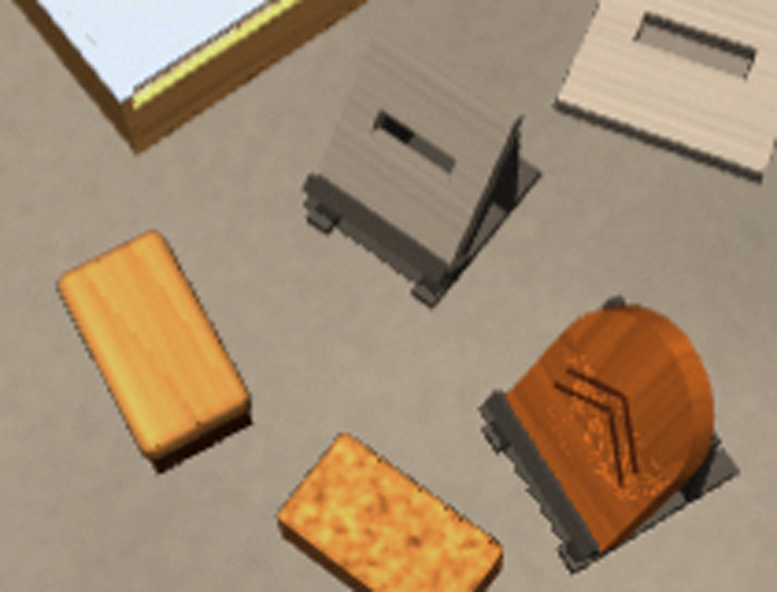

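```bash
cat >> h.py <<'E'
from scipy.optimize import least_squares
def plate(p,L,z0=25.):
    x,y,yaw=p[:3]; M=R.from_euler('zy',[yaw,-np.radians(35)]).as_matrix()
    return np.array([x,y,z0])+np.array(L,float)@M.T
def fit(obs,p0,z0=25.,free=False):
    # obs: list of (cal, [(local pt, uv)])
    def f(p):
        z=p[3] if free else z0
        return np.concatenate([(proj(c,plate(p,[a for a,_ in o],z))-np.array([b for _,b in o])).ravel() for c,o in obs])
    s=least_squares(f,list(p0)+([z0] if free else [])); return s.x,f(s.x)
E
python3 - <<'E'
from h import *
ct=calibration('top');cs=calibration('scene')
t=lambda x,y:(200+x/2.9-.33,160+y/2.9-.33)
s=lambda x,y:(200+x/3.7-.36,240+y/3.7-.36)
C=atz(ct,[t(463,22),t(780,32),t(783,238),t(459,229)],62); print(C)
print('grip',atz(ct,[t(551,77),t(550,123),t(550,170)],82))
print('center',C.mean(0),'ext',np.linalg.norm(C-np.roll(C,1,0),axis=1))
d=(C[0]+C[3]-C[1]-C[2]);print('yaw of +y',np.degrees(np.arctan2(-d[0],d[1])), )
fo=[(cs,[((5,45,95),s(375,42)),((5,-45,95),s(522,118)) ,((5,45,5),s(318,178)),((5,-45,5),s(450,265)),((5,0,48),s(416,141))]),(ct,[((5,0,48),t(303,148)),((5,45,95),t(247,188)),((5,-45,95),t(368,163))])]
# which end is +y : left in top = +y world ; in scene, camera looks from +y,+x back -> check both
for sw in(1,-1):
    fo2=[(cs,[((a[0],a[1]*sw,a[2]),b) for a,b in fo[0][1]]),fo[1]]
    p,r=fit(fo2,[560,160,.2],free=True);print('file',sw,p,np.degrees(p[2]),np.abs(r).max(),r.round(1))
fo=[(ct,[((8,45,5),t(40,85)),((8,-45,5),t(152,98))]),(cs,[((8,-45,5),s(508,395)),((8,45,5),s(600,550))])]
p,r=fit(fo,[560,300,-.1],free=True);print('tip',p,np.degrees(p[2]),r.round(1))
E
```

```text
[[ 659.61665742    4.61558035   62.        ]
 [ 649.31365875 -241.27554835   62.        ]
 [ 488.44560919 -234.77610907   62.        ]
 [ 498.28858794   11.13410056   62.        ]]
grip [[610.4455824  -59.44826584  82.        ]
 [575.0627295  -57.59315198  82.        ]
 [539.2693714  -56.50302626  82.        ]]
center [ 573.91612833 -115.07549413   62.        ] ext [161.45970738 246.10688522 160.99929217 246.10712186]
yaw of +y -2.3457327261821255
file 1 [587.1480242  131.71829033  -1.7957127   16.60036519] -102.88675887397818 26.104871936207815 [  2.5  13.   -1.7  -9.   -1.3  10.2  -2.  -16.6  -0.7   3.1   1.    2.
  23.8 -21.6 -26.1  24.2]
file -1 [5.83878777e+02 1.25844959e+02 3.16137957e-01 1.73022464e+01] 18.113370681268307 4.8442045014273845 [ 1.2 -1.6  0.1  4.8 -2.  -4.7 -1.  -2.1 -1.1  2.8  0.7  1.  -0.4  2.4
 -2.5 -1.3]
tip [ 6.10653759e+02  2.97363875e+02 -2.08511957e-01  2.26962951e+01] -11.94685514148642 [-0.9 -0.7 -0.7  1.8 -1.7  1.3  0.1 -1.5]
```

Call:
{"fn": "apply_moves", "kwargs": {
  "increments": [
    {"tx":0.21,"ty":-0.37,"tz":0.12,"rz":4.85},
    {"tx":0.21,"ty":-0.37,"tz":0.12,"rz":4.85},
    {"tx":0.21,"ty":-0.37,"tz":0.12,"rz":4.85},
    {"tx":0.21,"ty":-0.37,"tz":0.12,"rz":4.85},
    {"tx":0.21,"ty":-0.37,"tz":0.12,"rz":4.85},
    {"tx":0.21,"ty":-0.37,"tz":0.12,"rz":4.85},
    {"tx":0.21,"ty":-0.37,"tz":0.12,"rz":4.85},
    {"tx":0.21,"ty":-0.37,"tz":0.12,"rz":4.85},
    {"tx":0.21,"ty":-0.37,"tz":0.12,"rz":4.85},
    {"tx":0.21,"ty":-0.37,"tz":0.12,"rz":4.85},
    {"tx":0.21,"ty":-0.37,"tz":0.12,"rz":4.85},
    {"tx":0.21,"ty":-0.37,"tz":0.12,"rz":4.85}
  ]
}}

```text
$.increments[0]: bad value
```

```bash
python3 - <<'E'
from h import *
im,c=snap('wrist','w1.png'); np.save('w1.npy',c,allow_pickle=True); print(c); s=read_state(); print(s['eef_pos'],s['tool_rot'],s['clock'],s['qpos'])
for P in ((587,127,30),(611,297,30)): print(proj(c,[P]))
E
```

```text
{'camera_matrix': array([[413.43894582,   0.        , 307.21978893],
       [  0.        , 413.43894582, 237.13643232],
       [  0.        ,   0.        ,   1.        ]]), 'distortion': array([-0.01339325,  0.        ,  0.        ,  0.        ,  0.        ]), 'origin': array([231.13841757, 610.21778929, 372.4156379 ]), 'attitude': array([-2.61050719e-01,  9.09327476e-04,  1.10675529e+00])}
[290.53388756 580.92265744 230.62102899] [-3.14015623e+00  9.83847265e-07  2.67780618e+00] 0.15 [-1.17279284  0.62909883  0.03844271  1.51814388 -0.0270008   0.99630383
 -0.01998704]
[[ 70.73980905 608.47212322]]
[[208.41183057 574.879419  ]]
```

View pics/w1.png

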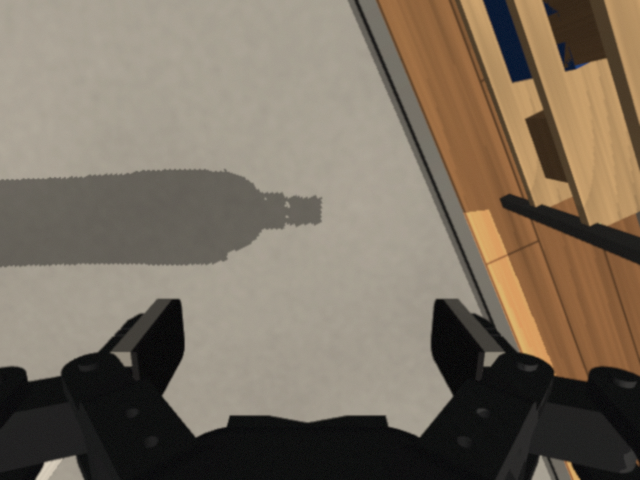

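Call:
{"fn": "apply_moves", "kwargs": {
  "increments": [
    {"tx":0.25,"ty":-0.4,"tz":0.07,"rx":0,"ry":0,"rz":-13.16,"claw":0.02},
    {"tx":0.25,"ty":-0.4,"tz":0.07,"rx":0,"ry":0,"rz":-13.16,"claw":0.02},
    {"tx":0.25,"ty":-0.4,"tz":0.07,"rx":0,"ry":0,"rz":-13.16,"claw":0.02},
    {"tx":0.25,"ty":-0.4,"tz":0.07,"rx":0,"ry":0,"rz":-13.16,"claw":0.02},
    {"tx":0.25,"ty":-0.4,"tz":0.07,"rx":0,"ry":0,"rz":-13.16,"claw":0.02},
    {"tx":0.25,"ty":-0.4,"tz":0.07,"rx":0,"ry":0,"rz":-13.16,"claw":0.02},
    {"tx":0.25,"ty":-0.4,"tz":0.07,"rx":0,"ry":0,"rz":-13.16,"claw":0.02},
    {"tx":0.25,"ty":-0.4,"tz":0.07,"rx":0,"ry":0,"rz":-13.16,"claw":0.02},
    {"tx":0.25,"ty":-0.4,"tz":0.07,"rx":0,"ry":0,"rz":-13.16,"claw":0.02},
    {"tx":0.25,"ty":-0.4,"tz":0.07,"rx":0,"ry":0,"rz":-13.16,"claw":0},
    {"tx":0.25,"ty":-0.4,"tz":0.07,"rx":0,"ry":0,"rz":-13.16,"claw":0},
    {"tx":0.25,"ty":-0.4,"tz":0.07,"rx":0,"ry":0,"rz":-13.16,"claw":0}
  ]
}}

```text
clock: 1.35
eef_pos: [540.6, 181.2, 301.0]
tool_rot: [-3.141, -0.0, 1.528]
force: [-0.3, 1.3, -0.2]
width: -0.1
```

```bash
python3 - <<'E'
from h import *
import pickle
im,c=snap('wrist','w2.png'); pickle.dump(c,open('w2.pkl','wb')); s=read_state(); print(s['eef_pos'],s['tool_rot'],s['clock'],s['qpos'])
E
```

```text
[539.98197928 182.44747653 300.83435435] [-3.14016030e+00 -7.29216688e-04  1.53038379e+00] 1.4 [-0.63379696  0.46456143  0.39517438  1.66089337 -0.20064213  1.05734952
 -0.21750726]
```

View pics/w2.png

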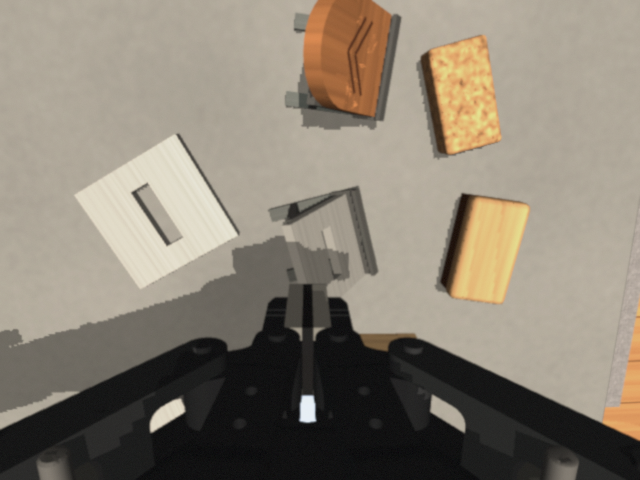

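```bash
python3 - <<'E'
from h import *
import pickle
c=pickle.load(open('w2.pkl','rb')); ct=calibration('top');cs=calibration('scene')
t=lambda x,y:(200+x/2.9-.33,160+y/2.9-.33)
s=lambda x,y:(200+x/3.7-.36,240+y/3.7-.36)
for n,q,o,sf in(('file',[(350,190),(367,275)],(5,0,5),(('w',(5,0,48),(330,250)),)),('tip',[(392,14),(375,117)],(8,0,5),())):
    z=25+o[0]*.574+o[2]*.819; P=atz(c,q,z); e=P[0]-P[1]; print(n,P,'len',np.linalg.norm(e),'yaw',np.degrees(np.arctan2(-e[0],e[1])))
    yaw=np.arctan2(-e[0],e[1]); m=P.mean(0); off=plate([0,0,yaw],[o],0)[0]; print('origin',(m-off)[:2])
fo=[(cs,[((5,-45,95),s(375,42)),((5,45,95),s(522,118)) ,((5,0,48),s(416,141))]),(ct,[((5,0,48),t(303,148)),((5,45,95),t(247,188)),((5,-45,95),t(368,163))]),(c,[((5,45,5),(350,190)),((5,-45,5),(367,275)),((5,45,95),(287,224)),((5,0,48),(330,250))])]
p,r=fit(fo,[587,127,.2]);print('file',p,np.degrees(p[2]),r.round(1))
fo=[(ct,[((8,45,5),t(40,85)),((8,-45,5),t(152,98))]),(cs,[((8,-45,5),s(508,395)),((8,45,5),s(600,550))]),(c,[((8,45,5),(392,14)),((8,-45,5),(375,117))])]
p,r=fit(fo,[611,297,-.2]);print('tip',p,np.degrees(p[2]),r.round(1))
E
```

```text
file [[582.10882491 183.90667715  31.965     ]
 [598.55430727  93.08593718  31.965     ]] len 92.29767438808292 yaw 10.263693892064785
origin [589.16922783 137.60541352]
tip [[622.43336775 341.70658009  33.687     ]
 [606.91105822 253.02068977  33.687     ]] len 90.0340448702646 yaw -9.927673933364634
origin [611.08500556 298.74287404]
file [5.85046954e+02 1.29778866e+02 2.76737949e-01] 15.855916526811807 [ 2.2 -2.4  0.8  5.  -0.4  2.6 -1.2 -0.2 -2.8  0.6 -4.  -1.8 -6.5  8.4
 -1.3  7.1  3.1 -8.5  2.8  1.6]
tip [ 6.10964756e+02  2.98077274e+02 -1.94935367e-01] -11.168973784416774 [-1.5 -0.8 -1.1  1.2 -1.7  1.4  0.6 -1.5  0.2 -0.1 -0.3  0.8]
```

Call:
{"fn": "apply_moves", "kwargs": {
  "increments": [
    {"tx":0.036,"ty":-0.205,"tz":-0.1,"rx":0,"ry":0,"rz":0,"claw":0},
    {"tx":0.036,"ty":-0.205,"tz":-0.1,"rx":0,"ry":0,"rz":0,"claw":0},
    {"tx":0.036,"ty":-0.205,"tz":-0.1,"rx":0,"ry":0,"rz":0,"claw":0},
    {"tx":0.036,"ty":-0.205,"tz":-0.1,"rx":0,"ry":0,"rz":0,"claw":0},
    {"tx":0.036,"ty":-0.205,"tz":-0.1,"rx":0,"ry":0,"rz":0,"claw":0},
    {"tx":0.036,"ty":-0.205,"tz":-0.2,"rx":0,"ry":0,"rz":0,"claw":0},
    {"tx":0.036,"ty":-0.205,"tz":-0.233,"rx":0,"ry":0,"rz":0,"claw":0},
    {"tx":0.036,"ty":-0.205,"tz":-0.233,"rx":0,"ry":0,"rz":0,"claw":0},
    {"tx":0.036,"ty":-0.205,"tz":-0.233,"rx":0,"ry":0,"rz":0,"claw":0},
    {"tx":0.036,"ty":-0.205,"tz":-0.233,"rx":0,"ry":0,"rz":0,"claw":0}
  ]
}}

```text
clock: 2.4
eef_pos: [576.8, -22.3, 68.4]
tool_rot: [-3.141, -0.001, 1.531]
force: [0.5, -0.4, 0.7]
width: -0.2
```

Call:
{"fn": "apply_moves", "kwargs": {
  "increments": [
    {"tx":-0.0006,"ty":-0.012,"tz":0,"rx":0,"ry":0,"rz":0,"claw":0},
    {"tx":-0.001,"ty":-0.022,"tz":0,"rx":0,"ry":0,"rz":0,"claw":0},
    {"tx":-0.0014,"ty":-0.034,"tz":0,"rx":0,"ry":0,"rz":0,"claw":0},
    {"tx":-0.002,"ty":-0.048,"tz":0,"rx":0,"ry":0,"rz":0,"claw":0},
    {"tx":-0.0026,"ty":-0.062,"tz":0,"rx":0,"ry":0,"rz":0,"claw":0},
    {"tx":-0.003,"ty":-0.076,"tz":0,"rx":0,"ry":0,"rz":0,"claw":0},
    {"tx":-0.0036,"ty":-0.09,"tz":0,"rx":0,"ry":0,"rz":0,"claw":0},
    {"tx":-0.0042,"ty":-0.102,"tz":0,"rx":0,"ry":0,"rz":0,"claw":0},
    {"tx":-0.0048,"ty":-0.114,"tz":0,"rx":0,"ry":0,"rz":0,"claw":0},
    {"tx":-0.005,"ty":-0.122,"tz":0,"rx":0,"ry":0,"rz":0,"claw":0},
    {"tx":-0.0052,"ty":-0.128,"tz":0,"rx":0,"ry":0,"rz":0,"claw":0},
    {"tx":-0.0052,"ty":-0.128,"tz":0,"rx":0,"ry":0,"rz":0,"claw":0}
  ]
}}

```text
clock: 3.6
eef_pos: [571.0, -153.1, 68.2]
tool_rot: [-3.141, 0.001, 1.528]
force: [1.2, -0.2, -0.4]
width: 0.1
```

Call:
{"fn": "apply_moves", "kwargs": {
  "increments": [
    {"tx":0,"ty":-0.004,"tz":0,"rx":0,"ry":0,"rz":0,"claw":0},
    {"tx":0,"ty":-0.006,"tz":0,"rx":0,"ry":0,"rz":0,"claw":0},
    {"tx":0,"ty":-0.006,"tz":0,"rx":0,"ry":0,"rz":0,"claw":0}
  ]
}}

```text
clock: 3.9
eef_pos: [571.0, -155.5, 68.0]
tool_rot: [-3.14, -0.003, 1.531]
force: [-1.0, 5.1, 1.7]
width: -0.1
```

Call:
{"fn": "apply_moves", "kwargs": {
  "increments": [
    {"tx":0,"ty":-0.003,"tz":0,"rx":0,"ry":0,"rz":0,"claw":0},
    {"tx":0,"ty":-0.005,"tz":0,"rx":0,"ry":0,"rz":0,"claw":0},
    {"tx":0,"ty":-0.005,"tz":0,"rx":0,"ry":0,"rz":0,"claw":0}
  ]
}}

```text
clock: 4.2
eef_pos: [570.9, -155.5, 68.0]
tool_rot: [-3.138, -0.009, 1.533]
force: [-1.3, 14.0, 4.9]
width: -0.3
```

Call:
{"fn": "apply_moves", "kwargs": {
  "increments": [
    {"tx":0,"ty":0.03,"tz":0,"rx":0,"ry":0,"rz":0,"claw":0},
    {"tx":0,"ty":0.04,"tz":0.04,"rx":0,"ry":0,"rz":0,"claw":0},
    {"tx":0,"ty":0.09,"tz":0.09,"rx":0,"ry":0,"rz":0,"claw":0.06},
    {"tx":-0.01,"ty":0.16,"tz":0.232,"rx":0,"ry":0,"rz":0,"claw":0.06},
    {"tx":-0.01,"ty":0.16,"tz":0.232,"rx":0,"ry":0,"rz":0,"claw":0.06},
    {"tx":-0.01,"ty":0.16,"tz":0.232,"rx":0,"ry":0,"rz":0,"claw":0.06},
    {"tx":-0.01,"ty":0.16,"tz":0.232,"rx":0,"ry":0,"rz":0,"claw":0.06},
    {"tx":-0.01,"ty":0.16,"tz":0.232,"rx":0,"ry":0,"rz":0,"claw":0.06},
    {"tx":-0.01,"ty":0.16,"tz":0.232,"rx":0,"ry":0,"rz":0,"claw":0.06},
    {"tx":-0.01,"ty":0.16,"tz":0.232,"rx":0,"ry":0,"rz":0,"claw":0.06}
  ]
}}

```text
clock: 5.2
eef_pos: [560.7, -3.8, 299.1]
tool_rot: [-3.139, 0.001, 1.528]
force: [-0.0, 0.0, 0.8]
width: 60.0
```

```bash
python3 - <<'E'
from h import *
import pickle
im,c=snap('wrist','w3.png'); pickle.dump(c,open('w3.pkl','wb')); s=read_state(); print(s['eef_pos'],s['tool_rot'],s['clock'])
a=im[20:340,180:480,::-1]; a=cv2.convertScaleAbs(cv2.resize(a,None,fx=1.87,fy=1.87,interpolation=cv2.INTER_CUBIC),alpha=1.3); cv2.imwrite('pics/w3c.png',a)
E
```

```text
[560.71595954  -3.79679585 298.877482  ] [-3.13895062e+00  1.08455317e-03  1.52776284e+00] 5.25
```

View pics/w3c.png

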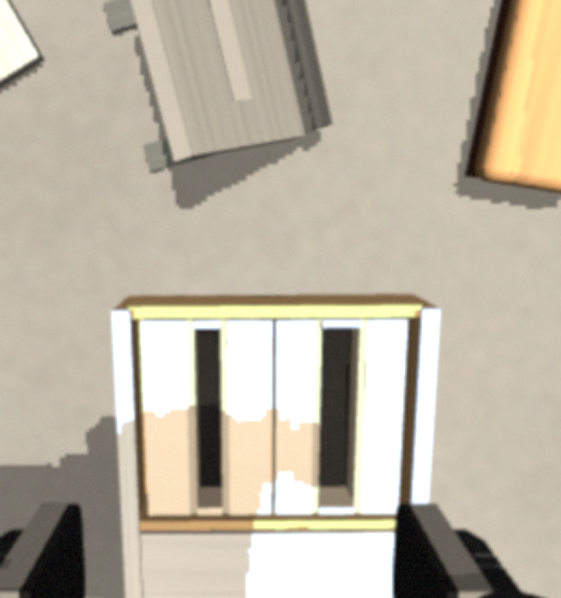

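```bash
python3 - <<'E'
from h import *
import pickle
c=pickle.load(open('w3.pkl','rb')); c2=pickle.load(open('w2.pkl','rb'))
w=lambda x,y:(180+x/1.87-.25,20+y/1.87-.25)
m=atz(c,[w(274,320),w(272.5,515),w(140,320),w(408,320),w(141,516),w(406,514)],44); print(m)
mid=(m[0]+m[1])/2;d=m[0]-m[1];print('mid',mid,'len',np.linalg.norm(d),'yaw',np.degrees(np.arctan2(-d[0],d[1])), 'width',np.linalg.norm(m[2]-m[3]), 'mean corners',m[2:].mean(0))
print('narrow floor',atz(c,[w(196,335),w(222,335),w(196,480),w(222,480)],12)); print('wide',atz(c,[w(321,335),w(353,335)],12))
th=np.radians(-2.35);ey=np.array([-np.sin(th),np.cos(th)]);ex=np.array([np.cos(th),np.sin(th)])
print('topcam bay',np.array([573.9,-115.1])+61*ey)
for z in(105,): 
  P=atz(c,[w(150,0),w(190,157)],z);e=P[0]-P[1];print('topedge',P,np.degrees(np.arctan2(-e[0],e[1])))
P=atz(c,[w(278,0),w(306,130)],32);e=P[0]-P[1];print('lip',P,np.degrees(np.arctan2(-e[0],e[1])))
P=atz(c,[w(210,0),w(235,100)],73);e=P[0]-P[1];print('win',P,np.degrees(np.arctan2(-e[0],e[1])))
cs=calibration('scene');ct=calibration('top')
t=lambda x,y:(200+x/2.9-.33,160+y/2.9-.33)
s=lambda x,y:(200+x/3.7-.36,240+y/3.7-.36)
fo=[(cs,[((5,-45,95),s(375,42)),((5,45,95),s(522,118)) ,((5,0,48),s(416,141))]),(c2,[((5,45,5),(350,190)),((5,45,95),(287,224))]),(c,[((5,-45,95),w(190,158)),((-5,-45,95),w(172,160)),((5,-45,5),w(306,131)),((5,-25,56),w(235,100)),((5,-25,40),w(252,98))])]
for fr in(False,True):
  p,r=fit(fo,[587,127,.2],free=fr);print('file',p,np.degrees(p[2]),r.round(1))
E
```

```text
[[ 577.65411295    0.76484586   44.        ]
 [ 573.4555866  -107.39781527   44.        ]
 [ 508.54012742    3.73106917   44.        ]
 [ 646.76342268   -2.16495292   44.        ]
 [ 500.8157887  -104.93741511   44.        ]
 [ 647.13570473 -109.95386483   44.        ]]
mid [575.55484977 -53.31648471  44.        ] len 108.24411708902127 yaw -2.222921727828427 width 138.3489878137813 mean corners [575.81376088 -53.33129092  44.        ]
narrow floor [[534.91651819 -10.71076334  12.        ]
 [549.47897836 -11.33476486  12.        ]
 [529.97528143 -96.92053225  12.        ]
 [545.28864578 -97.56733939  12.        ]]
wide [[604.91387664 -13.69890516  12.        ]
 [622.83539706 -14.45939347  12.        ]]
topcam bay [576.40122806 -54.15130142]
topedge [[530.35507311 139.5419666  105.        ]
 [542.69703442  79.52731265 105.        ]] 11.620814042870853
lip [[584.92228959 153.79728005  32.        ]
 [597.11332112  93.84005357  32.        ]] 11.49320566309722
win [[553.25847036 145.82067836  73.        ]
 [562.28244022 104.64430025  73.        ]] 12.361178354778529
file [5.84899355e+02 1.26997273e+02 2.52569457e-01] 14.471163898110209 [ 1.6 -3.6 -0.5  4.1 -1.4  1.5 -5.7 11.   4.1 -5.4  0.2 -8.2  0.2 -4.9
 -1.3  9.4 -0.5  0.2  1.2  2.6]
file [5.84969165e+02 1.27014365e+02 2.51041526e-01 2.66406822e+01] 14.383619942527101 [ 1.5 -4.  -0.5  3.7 -1.4  1.2 -5.4 11.3  4.2 -5.   0.1 -8.4  0.  -5.
 -1.1  9.3 -0.5 -0.1  1.3  2.4]
```

```bash
sed -i "s/from_euler('zy'/from_euler('ZY'/" h.py; python3 - <<'E'
from h import *
import pickle
c=pickle.load(open('w3.pkl','rb')); c2=pickle.load(open('w2.pkl','rb'))
w=lambda x,y:(180+x/1.87-.25,20+y/1.87-.25)
cs=calibration('scene');ct=calibration('top')
t=lambda x,y:(200+x/2.9-.33,160+y/2.9-.33)
s=lambda x,y:(200+x/3.7-.36,240+y/3.7-.36)
fo=[(cs,[((5,-45,95),s(375,42)),((5,45,95),s(522,118)) ,((5,0,48),s(416,141))]),(c2,[((5,45,5),(350,190)),((5,45,95),(287,224))]),(c,[((5,-45,95),w(190,158)),((-5,-45,95),w(172,160)),((5,-45,5),w(306,131)),((5,-25,56),w(235,100)),((5,-25,40),w(252,98))])]
for fr in(False,True):
  p,r=fit(fo,[587,127,.2],free=fr);print('file',p,np.degrees(p[2]),r.round(1))
fo=[(ct,[((8,45,5),t(40,85)),((8,-45,5),t(152,98))]),(cs,[((8,-45,5),s(508,395)),((8,45,5),s(600,550))]),(c2,[((8,45,5),(392,14)),((8,-45,5),(375,117))])]
for fr in(False,True):
  p,r=fit(fo,[611,297,-.2],free=fr);print('tip',p,np.degrees(p[2]),r.round(1))
E
```

```text
file [5.83799835e+02 1.35641768e+02 2.13599636e-01] 12.238357623546365 [ 0.3 -2.9 -1.3  1.3 -0.4  2.2 -6.6  4.3  3.8 -0.4  1.6 -2.6  1.7 -0.5
 -2.7  1.7 -0.7 -0.9  0.6 -0.8]
file [5.83850913e+02 1.35628876e+02 2.12928585e-01 2.61747688e+01] 12.199909250610622 [ 0.2 -3.2 -1.3  1.1 -0.4  2.  -6.4  4.5  3.8 -0.1  1.6 -2.7  1.6 -0.6
 -2.6  1.7 -0.7 -1.1  0.7 -0.9]
tip [ 6.10962395e+02  2.97643502e+02 -1.75139740e-01] -10.034767927813244 [-1.3 -0.6 -1.6  1.  -1.3  0.3  0.4 -0.2 -0.   0.5 -0.2  0.4]
tip [ 6.10949438e+02  2.97633229e+02 -1.75138538e-01  2.51167460e+01] -10.034699045806924 [-1.3 -0.6 -1.6  1.  -1.3  0.3  0.4 -0.2  0.   0.5 -0.2  0.4]
```

```bash
cat >> h.py <<'E'
def toolR(psi,tilt=35):
    M=R.from_euler('ZY',[psi,-tilt],degrees=True).as_matrix()
    return np.c_[M[:,1],M[:,0],-M[:,2]]
def inc(P,Rt):
    s=read_state(); d=(np.array(P)-s['eef_pos'])/1000
    R0=R.from_euler('xyz',s['tool_rot']).as_matrix()
    rv=R.from_matrix(Rt@R0.T).as_rotvec(degrees=True)/5
    print('t',d.round(4),'r',rv.round(3))
FILE=((583.8,135.6,25.5),12.1); TIP=((611,297.6,25),-10.)
def onplate(o,psi,z,tilt=35):
    return np.array(o)+z*R.from_euler('ZY',[psi,-tilt],degrees=True).as_matrix()[:,2]
E
python3 - <<'E'
from h import *
for z in(135,62): inc(onplate(*FILE,z),toolR(FILE[1]))
E
```

```text
t [-0.0526  0.1232 -0.1628] r [ 0.604 -7.023  2.825]
t [-0.0117  0.1319 -0.2226] r [ 0.604 -7.023  2.825]
```

Call:
{"fn": "apply_moves", "kwargs": {
  "increments": [
    {"tx":-0.053,"ty":0.123,"tz":0,"rx":0.6,"ry":-7.02,"rz":2.82,"claw":0.036},
    {"tx":-0.053,"ty":0.123,"tz":0,"rx":0.6,"ry":-7.02,"rz":2.82,"claw":0.036},
    {"tx":-0.053,"ty":0.123,"tz":-0.05,"rx":0.6,"ry":-7.02,"rz":2.82,"claw":0.036},
    {"tx":-0.053,"ty":0.123,"tz":-0.09,"rx":0.6,"ry":-7.02,"rz":2.82,"claw":0.036},
    {"tx":-0.053,"ty":0.123,"tz":-0.13,"rx":0.6,"ry":-7.02,"rz":2.82,"claw":0.036},
    {"tx":-0.053,"ty":0.123,"tz":-0.163,"rx":0.6,"ry":-7.02,"rz":2.82,"claw":0.036},
    {"tx":-0.053,"ty":0.123,"tz":-0.163,"rx":0.6,"ry":-7.02,"rz":2.82,"claw":0.036},
    {"tx":-0.053,"ty":0.123,"tz":-0.163,"rx":0.6,"ry":-7.02,"rz":2.82,"claw":0.036},
    {"tx":-0.053,"ty":0.123,"tz":-0.163,"rx":0.6,"ry":-7.02,"rz":2.82,"claw":0.036},
    {"tx":-0.053,"ty":0.123,"tz":-0.163,"rx":0.6,"ry":-7.02,"rz":2.82,"claw":0.036}
  ]
}}

```text
clock: 6.25
eef_pos: [536.1, 132.4, 271.6]
tool_rot: [2.608, 0.002, 1.778]
force: [-0.4, 0.1, 1.1]
width: 36.2
```

```bash
python3 - <<'E'
from h import *
inc(onplate(*FILE,62),toolR(FILE[1]))
im,c=snap('wrist','w4.png'); cv2.imwrite('pics/w4.png',cv2.convertScaleAbs(im[:,:,::-1],alpha=1.3))
print(proj(c,np.vstack([plate([FILE[0][0],FILE[0][1],np.radians(12.1)],[(5,45,95),(5,-45,95),(-5,45,95),(-5,-45,95),(5,-45,5)],25.5)])).round())
E
```

```text
t [ 0.0129 -0.0043 -0.1953] r [ 0.212 -0.866  0.042]
[[181. 168.]
 [191. 291.]
 [167. 168.]
 [178. 291.]
 [224. 255.]]
```

View pics/w4.png

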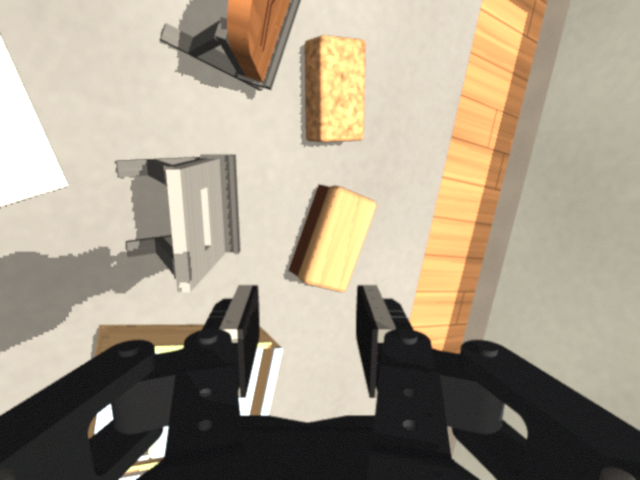

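Call:
{"fn": "apply_moves", "kwargs": {
  "increments": [
    {"tx":-0.028,"ty":-0.013,"tz":-0.05,"rx":0.21,"ry":-0.87,"rz":0.04,"claw":0.036},
    {"tx":-0.028,"ty":-0.013,"tz":-0.09,"rx":0.21,"ry":-0.87,"rz":0.04,"claw":0.036},
    {"tx":-0.028,"ty":-0.013,"tz":-0.135,"rx":0.21,"ry":-0.87,"rz":0.04,"claw":0.036},
    {"tx":-0.028,"ty":-0.013,"tz":-0.135,"rx":0.21,"ry":-0.87,"rz":0.04,"claw":0.036},
    {"tx":-0.028,"ty":-0.013,"tz":-0.135,"rx":0.21,"ry":-0.87,"rz":0.04,"claw":0.036},
    {"tx":-0.028,"ty":-0.013,"tz":-0.135,"rx":0.21,"ry":-0.87,"rz":0.04,"claw":0.036},
    {"tx":-0.028,"ty":-0.013,"tz":-0.135,"rx":0.21,"ry":-0.87,"rz":0.04,"claw":0.036},
    {"tx":-0.028,"ty":-0.013,"tz":-0.135,"rx":0.21,"ry":-0.87,"rz":0.04,"claw":0.036}
  ]
}}

```text
clock: 7.1
eef_pos: [536.1, 129.7, 273.1]
tool_rot: [2.606, 0.004, 1.783]
force: [0.3, -0.0, -0.3]
width: 36.1
```

```bash
python3 - <<'E'
from h import *
inc(onplate(*FILE,62),toolR(FILE[1])); print(read_state()['qpos'])
E
```

```text
t [ 0.013  -0.0016 -0.1968] r [ 0.228 -0.838 -0.008]
[-0.91743084  0.32518963  0.76903138  2.24842201 -1.0993005   0.23330463
  1.00579158]
```

```bash
cat > kin.py <<'E'
from h import *
import itertools
def fk(q,S,L):
    h,L1,a,L2,b,L3,o7=L; r=lambda ax,t:R.from_euler(ax,t).as_matrix()
    T=np.eye(3);p=np.array([0,0,h],float)
    T=r('z',S[0]*q[0])@r('y',q[1]);T=T@r('z',S[1]*q[2])
    p=p+T@[a,0,L1];T=T@r('y',q[3]);p=p+T@[-a,0,L2]
    T=T@r('z',S[2]*q[4])@r('y',q[5]);p=p+T@[b,0,L3];T=T@r('z',S[3]*q[6]+o7)
    return p,T
E
python3 - <<'E'
from kin import *
s=read_state()
D=[([-1.17279284,0.62909883,0.03844271,1.51814388,-0.0270008,0.99630383,-0.01998704],[290.53,580.92,230.62],[-3.14015623,0,2.67780618]),
([-0.63379696,0.46456143,0.39517438,1.66089337,-0.20064213,1.05734952,-0.21750726],[539.98,182.45,300.83],[-3.1401603,-.00073,1.53038]),(s['qpos'],s['eef_pos'],s['tool_rot'])]
best=None
for S in itertools.product((1,-1),repeat=4):
  for o in(0,1.57,3.14,-1.57):
    def f(L):
        e=[]
        for q,p,rr in D:
            P,T=fk(q,S,L);e+=list(P-p)+list(300*R.from_matrix(T.T@R.from_euler('xyz',rr).as_matrix()).as_rotvec())
        return np.array(e)
    z=least_squares(f,[330,400,0,400,0,200,o])
    if best is None or z.cost<best[0]: best=(z.cost,S,z.x,f(z.x))
print(best)
E
```

```text
(np.float64(488.40067254350384), (-1, -1, -1, -1), array([500.34790762, 540.18518432, -47.1308438 , 457.49291134,
       -11.73760807, 438.29120797,   1.57079758]), array([-2.41341963e+01,  1.05328831e+01,  7.23283287e+00, -1.25793447e-06,
        2.94030107e-04, -3.81338847e-04, -4.88335814e+00,  1.20490435e+01,
       -1.78160949e+00, -1.27694150e-06,  2.35972599e-04,  7.58082271e-04,
        2.48739552e+00, -4.79402506e+00, -5.45122349e+00, -1.45141598e-14,
       -3.32252762e-14, -3.76743428e-04]))
```

```bash
cat > kin.py <<'E'
from h import *
S=(-1,-1,-1,-1)
LIM=np.array([[-3.06,3.06],[-.37,2.12],[-1.25,1.32],[.18,2.47],[-1.1,4.24],[.23,1.98],[-2.94,2.94]])
def fk(q,L):
    h,L1,a,L2,b,L3,c1,c2,c3=L; r=lambda ax,t:R.from_euler(ax,t).as_matrix()
    p=np.array([0,0,h],float)
    T=r('z',-q[0])@r('y',q[1])@r('z',-q[2])
    p=p+T@[a,c1,L1];T=T@r('y',q[3]);p=p+T@[-a,c2,L2]
    T=T@r('z',-q[4])@r('y',q[5]);p=p+T@[b,c3,L3];T=T@r('z',-q[6]+np.pi/2)
    return p,T
D=[([-1.17279284,0.62909883,0.03844271,1.51814388,-0.0270008,0.99630383,-0.01998704],[290.53,580.92,230.62]),
([-0.63379696,0.46456143,0.39517438,1.66089337,-0.20064213,1.05734952,-0.21750726],[539.98,182.45,300.83]),([-0.91743084,0.32518963,0.76903138,2.24842201,-1.0993005,0.23330463,1.00579158],[536.1,129.7,273.1])]
L0=np.array([365,395,20,385,15,330,0,0,0.])
def fitL(D):
    f=lambda L:np.concatenate([fk(q,L)[0]-p for q,p in D]+[(L-L0)*[.02,.02,.05,.02,.05,.01,.05,.05,.05]])
    z=least_squares(f,L0);return z.x,z.fun
LK,_res=fitL(D)
def ik(P,Rt,q0,n=30,seed=0):
    rng=np.random.default_rng(seed);out=[]
    f=lambda q:np.r_[fk(q,LK)[0]-P,300*R.from_matrix(fk(q,LK)[1].T@Rt).as_rotvec()]
    for k in range(n):
        q=np.clip(q0 if k==0 else rng.uniform(LIM[:,0],LIM[:,1]),LIM[:,0]+.01,LIM[:,1]-.01)
        z=least_squares(f,q,bounds=LIM.T,max_nfev=80)
        if np.abs(z.fun).max()<1: out.append(z.x)
    return out
E
python3 - <<'E'
from kin import *
print(LK.round(1),_res.round(1))
q0=read_state()['qpos']
for name,pl in(('file',FILE),('tip',TIP)):
  for z,t in((62,35),(62,25),(62,15)):
    o=ik(onplate(*pl,z),toolR(pl[1],t),q0); print(name,z,t,len(o),*[x.round(2) for x in o[:4]])
E
```

```text
Traceback (most recent call last):
NameError: name '_res' is not defined
```

```bash
python3 - <<'E'
from kin import *
print(LK.round(1),fitL(D)[1].round(1))
q0=read_state()['qpos']
for name,pl in(('file',FILE),('tip',TIP)):
  for z,t in((62,35),(62,25),(62,15)):
    o=ik(onplate(*pl,z),toolR(pl[1],t),q0); print(name,z,t,len(o)); print(np.array(o[:4]).round(2))
E
```

```text
[322.9 534.2  25.1 351.8  -6.7 339.4  -6.5  -6.5 -14.5] [-0.3  0.2 -0.2 -0.1 -0.3  0.4  0.1 -0.  -0.2 -0.8  2.8  0.3 -0.7 -1.1
  0.1 -0.3 -0.3 -0.7]
file 62 35 2
[[-0.52  0.75  0.4   2.47  3.48  0.7   2.71]
 [-0.88  0.99  1.    2.46  3.94  0.97  2.13]]
file 62 25 9
[[ 0.34  0.83 -0.87  2.37  2.07  0.69 -2.01]
 [ 0.43  0.93 -1.06  2.38  1.98  0.85 -1.9 ]
 [ 0.48  1.02 -1.2   2.38  1.94  0.99 -1.84]
 [-0.66  0.74  0.59  2.3   4.06  0.45  2.12]]
file 62 15 8
[[ 0.47  0.99 -1.19  2.22  1.58  0.92 -1.52]
 [ 0.21  0.75 -0.69  2.22  1.55  0.46 -1.54]
 [ 0.45  0.96 -1.15  2.22  1.58  0.87 -1.53]
 [ 0.18  0.73 -0.63  2.22  1.55  0.42 -1.54]]
tip 62 35 11
[[-0.07  1.09 -1.11  2.13  1.84  1.36 -2.39]
 [-0.45  0.81 -0.42  2.13  1.82  0.78 -2.59]
 [-0.37  0.83 -0.54  2.13  1.82  0.86 -2.55]
 [-0.04  1.14 -1.19  2.14  1.85  1.45 -2.38]]
tip 62 25 16
[[-1.15  0.91  0.75  1.96 -1.1   0.26  0.16]
 [ 0.03  1.12 -1.23  2.03  1.68  1.32 -2.18]
 [-1.13  0.89  0.71  1.96 -1.02  0.23  0.09]
 [-1.13  0.89  0.71  1.96 -1.03  0.23  0.09]]
tip 62 15 14
[[ 0.05  1.07 -1.17  1.91  1.45  1.15 -1.95]
 [-0.97  0.84  0.56  1.85 -0.6   0.4  -0.24]
 [-0.73  0.76  0.17  1.89  0.22  0.32 -0.99]
 [-0.7   0.76  0.13  1.89  0.31  0.33 -1.08]]
```

```bash
python3 - <<'E'
from kin import *
def local(P,Rt,q):
    f=lambda x:np.r_[fk(x,LK)[0]-P,300*R.from_matrix(fk(x,LK)[1].T@Rt).as_rotvec(),2*(x-q)]
    z=least_squares(f,q,bounds=np.array([LIM[:,0]-1e-6,LIM[:,1]+1e-6])); return z.x,np.abs(z.fun[:6]).max()
for name,pl in(('file',FILE),('tip',TIP)):
  q=np.array(D[1][0])
  for t in(0,5,10,15,20,25,30):
    r=[]
    for z,dz in ((62,150),(62,70),(62,0)):
      P=onplate(pl[0],pl[1],z+dz,t)
      for _ in range(3): q,e=local(P,toolR(pl[1],t),q)
      r.append(e)
    print(name,t,np.round(r,1),q.round(2))
E
```

```text
file 0 [0. 0. 0.] [-0.42  0.75  0.23  1.81 -0.27  0.62  0.18]
file 5 [0. 0. 0.] [-0.41  0.71  0.19  1.92 -0.28  0.45  0.19]
file 10 [0. 0. 0.] [-0.38  0.68  0.14  2.02 -0.28  0.28  0.19]
file 15 [0. 0. 0.] [-0.51  0.69  0.34  2.09 -1.02  0.23  0.92]
file 20 [ 0.   3.7 20.3] [-0.53  0.68  0.36  2.1  -1.1   0.23  1.  ]
file 25 [ 5.4 27.9 43.1] [-0.54  0.67  0.37  2.11 -1.1   0.23  0.99]
file 30 [30.6 52.1 66. ] [-0.55  0.66  0.38  2.11 -1.1   0.23  0.99]
tip 0 [0. 0. 0.] [-0.67  0.86  0.33  1.53 -0.35  0.8  -0.39]
tip 5 [0. 0. 0.] [-0.73  0.83  0.34  1.63 -0.33  0.66 -0.42]
tip 10 [0. 0. 0.] [-0.78  0.81  0.36  1.73 -0.3   0.52 -0.47]
tip 15 [0. 0. 0.] [-0.84  0.8   0.39  1.82 -0.26  0.38 -0.53]
tip 20 [0. 0. 0.] [-0.91  0.8   0.43  1.9  -0.21  0.25 -0.62]
tip 25 [0. 0. 0.] [-1.11  0.88  0.69  1.94 -0.93  0.23  0.01]
tip 30 [0.  0.  8.2] [-1.21  0.94  0.8   1.96 -1.1   0.23  0.11]
```

```bash
python3 - <<'E'
from h import *
P=onplate(*FILE,62); print(P, onplate(*FILE,62,12)); inc(P+[0,0,90],toolR(FILE[1],12))
E
```

```text
[549.02832768 128.14559937  76.28742675] [571.19586091 132.89790671  86.14515125]
t [ 0.013  -0.0016 -0.1068] r [-0.739  3.659 -0.017]
```

Call:
{"fn": "apply_moves", "kwargs": {
  "increments": [
    {"tx":0.013,"ty":-0.0016,"tz":0,"rx":-0.74,"ry":3.66,"rz":0,"claw":0.07},
    {"tx":0.013,"ty":-0.0016,"tz":0,"rx":-0.74,"ry":3.66,"rz":0,"claw":0.07},
    {"tx":0.013,"ty":-0.0016,"tz":0,"rx":-0.74,"ry":3.66,"rz":0,"claw":0.07},
    {"tx":0.013,"ty":-0.0016,"tz":-0.05,"rx":-0.74,"ry":3.66,"rz":0,"claw":0.07},
    {"tx":0.013,"ty":-0.0016,"tz":-0.08,"rx":-0.74,"ry":3.66,"rz":0,"claw":0.07},
    {"tx":0.013,"ty":-0.0016,"tz":-0.08,"rx":-0.74,"ry":3.66,"rz":0,"claw":0.07},
    {"tx":0.013,"ty":-0.0016,"tz":-0.08,"rx":-0.74,"ry":3.66,"rz":0,"claw":0.07}
  ]
}}

```text
clock: 7.8
eef_pos: [549.2, 127.8, 193.7]
tool_rot: [2.932, 0.0, 1.783]
force: [-0.0, 0.9, 0.5]
width: 70.2
```

```bash
python3 - <<'E'
from h import *
P=onplate(*FILE,62); inc(P,toolR(FILE[1],12)); print(read_state()['qpos'])
E
```

```text
t [-0.0002  0.0004 -0.1174] r [ 0.002  0.002 -0.01 ]
[-0.86171452  0.62592986  0.88916242  2.01607405 -0.8731506   0.65985503
  0.78159123]
```

Call:
{"fn": "apply_moves", "kwargs": {
  "increments": [
    {"tx":0,"ty":0,"tz":-0.03,"rx":0,"ry":0,"rz":0,"claw":0.07},
    {"tx":0,"ty":0,"tz":-0.06,"rx":0,"ry":0,"rz":0,"claw":0.07},
    {"tx":0,"ty":0,"tz":-0.09,"rx":0,"ry":0,"rz":0,"claw":0.07},
    {"tx":0,"ty":0,"tz":-0.115,"rx":0,"ry":0,"rz":0,"claw":0.07},
    {"tx":0,"ty":0,"tz":-0.115,"rx":0,"ry":0,"rz":0,"claw":0.07},
    {"tx":0,"ty":0,"tz":-0.115,"rx":0,"ry":0,"rz":0,"claw":0.07},
    {"tx":0,"ty":0,"tz":-0.115,"rx":0,"ry":0,"rz":0,"claw":0.07}
  ]
}}

```text
clock: 8.5
eef_pos: [550.9, 127.6, 80.6]
tool_rot: [2.928, 0.001, 1.783]
force: [0.6, 0.0, 0.1]
width: 70.4
```

```bash
python3 - <<'E'
from h import *
P=onplate(*FILE,62); inc(P,toolR(FILE[1],12)); inc(onplate(*FILE,62,12),toolR(FILE[1],12)); s=read_state(); print(s['qpos'],s['force'])
E
```

```text
t [-0.0019  0.0006 -0.0043] r [ 0.002  0.051 -0.008]
t [0.0202 0.0053 0.0056] r [ 0.002  0.051 -0.008]
[-0.59526899  0.72075069  0.46759205  2.09440075 -1.0820566   0.32925515
  0.97289026] [0.63599441 0.00342473 0.06598142]
```

Call:
{"fn": "apply_moves", "kwargs": {
  "increments": [
    {"tx":0.007,"ty":0.002,"tz":0.002,"rx":0,"ry":0,"rz":0,"claw":0.05},
    {"tx":0.014,"ty":0.003,"tz":0.003,"rx":0,"ry":0,"rz":0,"claw":0.038},
    {"tx":0.018,"ty":0.005,"tz":0.004,"rx":0,"ry":0,"rz":0,"claw":0.028},
    {"tx":0.018,"ty":0.005,"tz":0.004,"rx":0,"ry":0,"rz":0,"claw":0.02},
    {"tx":0.018,"ty":0.005,"tz":0.004,"rx":0,"ry":0,"rz":0,"claw":0.014},
    {"tx":0.018,"ty":0.005,"tz":0.004,"rx":0,"ry":0,"rz":0,"claw":0.004},
    {"tx":0.018,"ty":0.005,"tz":0.004,"rx":0,"ry":0,"rz":0,"claw":0.004},
    {"tx":0.018,"ty":0.005,"tz":0.004,"rx":0,"ry":0,"rz":0,"claw":0.004}
  ]
}}

```text
clock: 9.3
eef_pos: [568.9, 133.4, 83.0]
tool_rot: [2.928, 0.0, 1.783]
force: [5.7, 2.4, -2.0]
width: 9.6
```

Call:
{"fn": "apply_moves", "kwargs": {
  "increments": [
    {"tx":-0.002,"ty":0,"tz":0.015,"rx":0,"ry":0,"rz":0,"claw":0.004},
    {"tx":-0.004,"ty":0,"tz":0.04,"rx":0,"ry":0,"rz":0,"claw":0.004},
    {"tx":-0.006,"ty":0,"tz":0.08,"rx":0,"ry":0,"rz":0,"claw":0.004},
    {"tx":-0.006,"ty":0,"tz":0.12,"rx":0,"ry":0,"rz":0,"claw":0.004},
    {"tx":-0.006,"ty":0,"tz":0.12,"rx":0,"ry":0,"rz":0,"claw":0.004},
    {"tx":-0.006,"ty":0,"tz":0.12,"rx":0,"ry":0,"rz":0,"claw":0.004}
  ]
}}

```text
clock: 9.9
eef_pos: [559.6, 133.5, 201.8]
tool_rot: [2.934, -0.001, 1.784]
force: [-0.0, -0.1, -3.3]
width: 9.3
```

```bash
python3 - <<'E'
from h import *
s=read_state(); print(s['width'],s['force'])
inc([540.5,-52.5,190],toolR(-2.3,0))
E
```

```text
9.342720694097917 [-0.00486958 -0.1257299  -3.34443543]
t [-0.0191 -0.186  -0.0118] r [-0.222  2.377 -2.895]
```

Call:
{"fn": "apply_moves", "kwargs": {
  "increments": [
    {"tx":-0.005,"ty":-0.03,"tz":0,"rx":-0.04,"ry":0.5,"rz":-0.6,"claw":0.004},
    {"tx":-0.008,"ty":-0.065,"tz":0,"rx":-0.09,"ry":1.0,"rz":-1.2,"claw":0.004},
    {"tx":-0.012,"ty":-0.1,"tz":0,"rx":-0.13,"ry":1.5,"rz":-1.8,"claw":0.004},
    {"tx":-0.016,"ty":-0.14,"tz":0,"rx":-0.18,"ry":2.0,"rz":-2.4,"claw":0.004},
    {"tx":-0.019,"ty":-0.17,"tz":0,"rx":-0.22,"ry":2.38,"rz":-2.9,"claw":0.004},
    {"tx":-0.019,"ty":-0.186,"tz":-0.012,"rx":-0.22,"ry":2.38,"rz":-2.9,"claw":0.004},
    {"tx":-0.019,"ty":-0.186,"tz":-0.012,"rx":-0.22,"ry":2.38,"rz":-2.9,"claw":0.004},
    {"tx":-0.019,"ty":-0.186,"tz":-0.012,"rx":-0.22,"ry":2.38,"rz":-2.9,"claw":0.004},
    {"tx":-0.019,"ty":-0.186,"tz":-0.012,"rx":-0.22,"ry":2.38,"rz":-2.9,"claw":0.004}
  ]
}}

```text
clock: 10.8
eef_pos: [541.3, -51.3, 189.3]
tool_rot: [-3.141, -0.0, 1.531]
force: [-0.3, 0.0, -2.9]
width: 9.5
```

```bash
python3 - <<'E'
from h import *
import pickle
s=read_state(); print(s['width'],s['eef_pos'],s['tool_rot'])
inc([540.5,-52.5,190],toolR(-2.3,0))
im,c=snap('scene','s5.png'); iw,cw=snap('wrist','w5.png'); pickle.dump((cw,c),open('w5.pkl','wb'))
print(proj(c,[s['eef_pos']]))
u,v=proj(c,[s['eef_pos']])[0].astype(int)
a=im[v-60:v+100,u-80:u+80]; a=cv2.resize(a,(480,480),interpolation=cv2.INTER_CUBIC); b=cv2.resize(iw[180:480,140:500],None,fx=.0+480/300,fy=480/300)
o=np.hstack([a,b])[:,:,::-1]; print(o.shape,u,v); cv2.imwrite('pics/c5.png',cv2.convertScaleAbs(np.hstack([cv2.resize(a,(400,400)),cv2.resize(iw[80:480,120:520],(400,400))])[:,:,::-1],alpha=1.3))
E
```

```text
9.456723711093606 [541.32917628 -51.2595923  189.34068388] [-3.14106452e+00 -4.09609331e-04  1.53110972e+00]
t [-0.0008 -0.0012  0.0007] r [-0.005 -0.006 -0.005]
[[255.9058871  178.60631977]]
(480, 1056, 3) 255 178
```

View pics/c5.png

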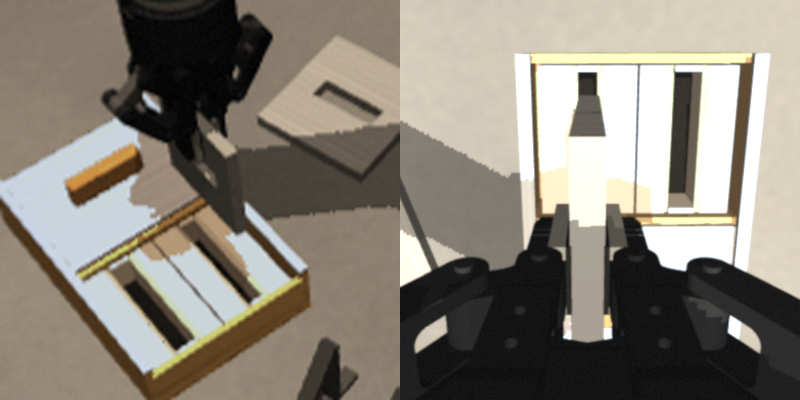

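```bash
python3 - <<'E'
from h import *
import pickle
cw,cs=pickle.load(open('w5.pkl','rb'))
e=np.array([541.33,-51.26,189.34]); th=np.radians(-2.3); M=R.from_euler('z',th).as_matrix()
L=[(-5,45,0),(5,45,0),(-5,45,95),(5,45,95)]; O=np.array([(297,177),(320,177),(289,215),(326,215)],float)
def pts(p,L): return e+(np.array(L,float)+[p[0],p[1],-p[2]])@M.T
def f(p): return (proj(cw,pts(p,L))-O).ravel()
z=least_squares(f,[0,0,62]); print('dx,dy,zt',z.x.round(1),z.fun.round(1))
# scene: bottom +y front corner & top
s=lambda x,y:(255-80+x*160/400,178-60+y*160/400)
print('scene pred',[(np.array(q)-[175,118])*2.5 for q in proj(cs,pts(z.x,[(5,45,0),(5,45,95),(5,-45,95)]))])
# slot narrow floor far (+y) end and mouth check
w=lambda x,y:(120+x-400,80+y)
print('narrow mouth',atz(cw,[w(578,65),w(598,65)],44), 'mid',atz(cw,[w(639,65),w(638,215)],44))
E
```

```text
dx,dy,zt [-0.6 -3.7 65.3] [ 0.6 -0.8 -2.4 -0.8  1.   0.4  0.   0.5]
scene pred [array([237.12298607, 239.93563368]), array([225.43313981, 163.16190786]), array([155.98847129,  89.2961168 ])]
narrow mouth [[536.42829676   2.31575308  44.        ]
 [550.01988957   1.77801896  44.        ]] mid [[ 577.89200179    0.68734759   44.        ]
 [ 576.32920506 -109.00957094   44.        ]]
```

Call:
{"fn": "apply_moves", "kwargs": {
  "increments": [
    {"tx":0,"ty":0.0013,"tz":-0.03,"rx":0,"ry":0,"rz":0,"claw":0.004},
    {"tx":0,"ty":0.0013,"tz":-0.06,"rx":0,"ry":0,"rz":0,"claw":0.004},
    {"tx":0,"ty":0.0013,"tz":-0.075,"rx":0,"ry":0,"rz":0,"claw":0.004},
    {"tx":0,"ty":0.0013,"tz":-0.08,"rx":0,"ry":0,"rz":0,"claw":0.004},
    {"tx":0,"ty":0.0013,"tz":-0.085,"rx":0,"ry":0,"rz":0,"claw":0.004},
    {"tx":0,"ty":0.0013,"tz":-0.09,"rx":0,"ry":0,"rz":0,"claw":0.004},
    {"tx":0,"ty":0.0013,"tz":-0.09,"rx":0,"ry":0,"rz":0,"claw":0.004}
  ]
}}

```text
clock: 11.6
eef_pos: [542.2, -51.5, 100.5]
tool_rot: [3.139, 0.001, 1.53]
force: [-0.7, 0.0, -2.9]
width: 9.5
```

Call:
{"fn": "apply_moves", "kwargs": {
  "increments": [
    {"tx":-0.0005,"ty":0.001,"tz":-0.006,"rx":0,"ry":0,"rz":0,"claw":0.004},
    {"tx":-0.0005,"ty":0.001,"tz":-0.012,"rx":0,"ry":0,"rz":0,"claw":0.004},
    {"tx":-0.0005,"ty":0.001,"tz":-0.017,"rx":0,"ry":0,"rz":0,"claw":0.004},
    {"tx":-0.0005,"ty":0.001,"tz":-0.02,"rx":0,"ry":0,"rz":0,"claw":0.004},
    {"tx":-0.0005,"ty":0.001,"tz":-0.02,"rx":0,"ry":0,"rz":0,"claw":0.004}
  ]
}}

```text
clock: 12.1
eef_pos: [541.1, -50.5, 79.7]
tool_rot: [3.141, 0.001, 1.53]
force: [-0.3, -0.9, -3.8]
width: 9.3
```

Call:
{"fn": "apply_moves", "kwargs": {
  "increments": [
    {"tx":0,"ty":0,"tz":-0.003,"rx":0,"ry":0,"rz":0,"claw":0.004},
    {"tx":0,"ty":0,"tz":-0.006,"rx":0,"ry":0,"rz":0,"claw":0.004},
    {"tx":0,"ty":0,"tz":-0.008,"rx":0,"ry":0,"rz":0,"claw":0.004},
    {"tx":0,"ty":0,"tz":-0.008,"rx":0,"ry":0,"rz":0,"claw":0.004}
  ]
}}

```text
clock: 12.5
eef_pos: [541.3, -50.5, 71.9]
tool_rot: [3.141, 0.001, 1.53]
force: [-0.2, 0.4, -3.1]
width: 9.3
```

Call:
{"fn": "apply_moves", "kwargs": {
  "increments": [
    {"tx":0,"ty":0,"tz":-0.002,"rx":0,"ry":0,"rz":0,"claw":0.004},
    {"tx":0,"ty":0,"tz":-0.004,"rx":0,"ry":0,"rz":0,"claw":0.004},
    {"tx":0,"ty":0,"tz":-0.005,"rx":0,"ry":0,"rz":0,"claw":0.004},
    {"tx":0,"ty":0,"tz":-0.005,"rx":0,"ry":0,"rz":0,"claw":0.004}
  ]
}}

```text
clock: 12.9
eef_pos: [542.3, -50.6, 70.4]
tool_rot: [3.137, -0.001, 1.53]
force: [-4.8, 3.1, 25.6]
width: 9.3
```

Call:
{"fn": "apply_moves", "kwargs": {
  "increments": [
    {"tx":0,"ty":0,"tz":0.003,"rx":0,"ry":0,"rz":0,"claw":0.004},
    {"tx":0,"ty":0,"tz":0.003,"rx":0,"ry":0,"rz":0,"claw":0.02},
    {"tx":0,"ty":0,"tz":0.003,"rx":0,"ry":0,"rz":0,"claw":0.04},
    {"tx":0,"ty":0,"tz":0.003,"rx":0,"ry":0,"rz":0,"claw":0.04},
    {"tx":0,"ty":0,"tz":0.04,"rx":0,"ry":0,"rz":0,"claw":0.04},
    {"tx":0,"ty":0,"tz":0.08,"rx":0,"ry":0,"rz":0,"claw":0.04},
    {"tx":0,"ty":0,"tz":0.13,"rx":0,"ry":0,"rz":0,"claw":0.04},
    {"tx":0,"ty":0,"tz":0.17,"rx":0,"ry":0,"rz":0,"claw":0.04},
    {"tx":0,"ty":0,"tz":0.17,"rx":0,"ry":0,"rz":0,"claw":0.04}
  ]
}}

```text
clock: 13.8
eef_pos: [544.5, -52.1, 242.2]
tool_rot: [3.131, 0.002, 1.53]
force: [0.1, 0.2, -0.4]
width: 40.1
```

```bash
python3 - <<'E'
from h import *
import pickle
im,c=snap('wrist','w6.png'); pickle.dump(c,open('w6.pkl','wb'))
cv2.imwrite('pics/w6c.png',cv2.convertScaleAbs(cv2.resize(im[60:360,200:480,::-1],None,fx=2,fy=2,interpolation=cv2.INTER_CUBIC),alpha=1.1))
for t in(15,20):
  P=onplate(*TIP,68);inc(P+[0,0,100],toolR(TIP[1],t))
s=read_state();print(s['eef_pos'],s['width'])
E
```

```text
t [ 0.0296  0.3554 -0.0588] r [-0.301 -2.912 -1.523]
t [ 0.0296  0.3554 -0.0588] r [-0.409 -3.907 -1.516]
[542.96170092 -51.02603289 239.51612248] 39.86311686784198
```

View pics/w6c.png

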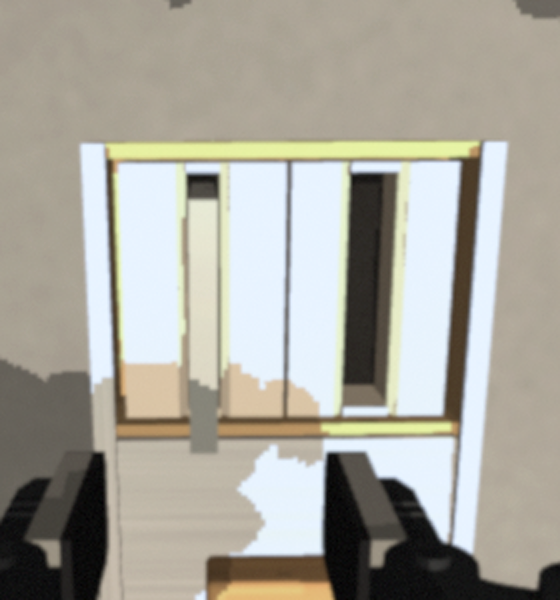

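```bash
python3 - <<'E'
from h import *
import pickle
c=pickle.load(open('w6.pkl','rb')); w=lambda x,y:(200+x/2-.25,60+y/2-.25)
for z in(107,112):
  P=atz(c,[w(188,197),w(218,197),w(190,452),w(217,452)],z); print(z,P.mean(0),np.linalg.norm(P[0]-P[2]),np.linalg.norm(P[0]-P[1]))
m=atz(c,[w(289,160),w(287,417)],44); print('mid',m.mean(0),m)
print('wide floor',atz(c,[w(351,180),w(351,380)],12),atz(c,[w(349,165),w(402,165)],44))
E
```

```text
107 [540.79957675 -52.05197649 107.        ] 89.96533436199033 9.900344883346927
112 [540.86545484 -50.87096087 112.        ] 88.34118755860925 9.721613668610795
mid [576.04002732 -53.04978646  44.        ] [[ 577.47715078    1.40751753   44.        ]
 [ 574.60290387 -107.50709045   44.        ]]
wide floor [[ 607.840922     -9.46521648   12.        ]
 [ 607.92585092 -101.8475865    12.        ]] [[601.57967655  -1.5450261   44.        ]
 [622.95258545  -2.41589008  44.        ]]
```

Call:
{"fn": "apply_moves", "kwargs": {
  "increments": [
    {"tx":0.01,"ty":0.05,"tz":0,"rx":0,"ry":0,"rz":0,"claw":0.07},
    {"tx":0.015,"ty":0.1,"tz":0,"rx":-0.1,"ry":-0.5,"rz":-0.3,"claw":0.07},
    {"tx":0.02,"ty":0.15,"tz":0,"rx":-0.15,"ry":-1.2,"rz":-0.6,"claw":0.07},
    {"tx":0.03,"ty":0.2,"tz":0,"rx":-0.2,"ry":-2,"rz":-0.9,"claw":0.07},
    {"tx":0.03,"ty":0.25,"tz":0,"rx":-0.3,"ry":-2.8,"rz":-1.2,"claw":0.07},
    {"tx":0.03,"ty":0.3,"tz":0,"rx":-0.36,"ry":-3.5,"rz":-1.52,"claw":0.07},
    {"tx":0.03,"ty":0.355,"tz":-0.04,"rx":-0.36,"ry":-3.5,"rz":-1.52,"claw":0.07},
    {"tx":0.03,"ty":0.355,"tz":-0.04,"rx":-0.36,"ry":-3.5,"rz":-1.52,"claw":0.07},
    {"tx":0.03,"ty":0.355,"tz":-0.04,"rx":-0.36,"ry":-3.5,"rz":-1.52,"claw":0.07},
    {"tx":0.03,"ty":0.355,"tz":-0.04,"rx":-0.36,"ry":-3.5,"rz":-1.52,"claw":0.07},
    {"tx":0.03,"ty":0.355,"tz":-0.04,"rx":-0.36,"ry":-3.5,"rz":-1.52,"claw":0.07}
  ]
}}

```text
clock: 14.95
eef_pos: [572.6, 301.2, 198.3]
tool_rot: [2.832, -0.0, 1.391]
force: [-0.5, -0.6, -0.2]
width: 69.9
```

```bash
python3 - <<'E'
from h import *
inc(onplate(*TIP,68),toolR(TIP[1],18)); print(read_state()['qpos'])
E
```

```text
t [-0.      0.0032 -0.1176] r [-0.012 -0.048  0.057]
[-1.24583553  0.81354308  1.05237109  1.8239762  -0.81944762  0.71344253
 -0.03653785]
```

Call:
{"fn": "apply_moves", "kwargs": {
  "increments": [
    {"tx":0,"ty":0.003,"tz":-0.03,"rx":0,"ry":0,"rz":0,"claw":0.07},
    {"tx":0,"ty":0.003,"tz":-0.06,"rx":0,"ry":0,"rz":0,"claw":0.07},
    {"tx":0,"ty":0.003,"tz":-0.09,"rx":0,"ry":0,"rz":0,"claw":0.07},
    {"tx":0,"ty":0.003,"tz":-0.115,"rx":0,"ry":0,"rz":0,"claw":0.07},
    {"tx":0,"ty":0.003,"tz":-0.115,"rx":0,"ry":0,"rz":0,"claw":0.07},
    {"tx":0,"ty":0.003,"tz":-0.115,"rx":0,"ry":0,"rz":0,"claw":0.07},
    {"tx":0,"ty":0.003,"tz":-0.115,"rx":0,"ry":0,"rz":0,"claw":0.07}
  ]
}}

```text
clock: 15.65
eef_pos: [573.2, 306.8, 84.5]
tool_rot: [2.83, -0.002, 1.394]
force: [0.1, 0.6, -0.1]
width: 70.1
```

```bash
python3 - <<'E'
from h import *
inc(onplate(*TIP,68),toolR(TIP[1],18));inc(onplate(*TIP,68,18),toolR(TIP[1],18)); s=read_state(); print(s['qpos'],s['force'])
E
```

```text
t [-0.0006 -0.0024 -0.0038] r [-0.032 -0.028  0.021]
t [ 0.0172 -0.0055  0.0051] r [-0.032 -0.028  0.021]
[-1.14312328  0.91936655  0.83220023  1.89077188 -1.00789113  0.48661178
  0.09233203] [ 0.06375759  0.63685329 -0.12626674]
```

Call:
{"fn": "apply_moves", "kwargs": {
  "increments": [
    {"tx":0.006,"ty":-0.002,"tz":0,"rx":0,"ry":0,"rz":0,"claw":0.055},
    {"tx":0.011,"ty":-0.004,"tz":0.001,"rx":0,"ry":0,"rz":0,"claw":0.042},
    {"tx":0.016,"ty":-0.005,"tz":0.001,"rx":0,"ry":0,"rz":0,"claw":0.032},
    {"tx":0.016,"ty":-0.005,"tz":0.001,"rx":0,"ry":0,"rz":0,"claw":0.025},
    {"tx":0.016,"ty":-0.005,"tz":0.001,"rx":0,"ry":0,"rz":0,"claw":0.018},
    {"tx":0.016,"ty":-0.005,"tz":0.001,"rx":0,"ry":0,"rz":0,"claw":0.01},
    {"tx":0.016,"ty":-0.005,"tz":0.001,"rx":0,"ry":0,"rz":0,"claw":0.01},
    {"tx":0.016,"ty":-0.005,"tz":0.001,"rx":0,"ry":0,"rz":0,"claw":0.01}
  ]
}}

```text
clock: 16.45
eef_pos: [588.3, 302.2, 83.7]
tool_rot: [2.831, -0.001, 1.396]
force: [3.5, -0.6, -0.8]
width: 15.5
```

Call:
{"fn": "apply_moves", "kwargs": {
  "increments": [
    {"tx":-0.004,"ty":0,"tz":0.015,"rx":0,"ry":0,"rz":0,"claw":0.01},
    {"tx":-0.008,"ty":0,"tz":0.04,"rx":0,"ry":0,"rz":0,"claw":0.01},
    {"tx":-0.01,"ty":0,"tz":0.08,"rx":0,"ry":0,"rz":0,"claw":0.01},
    {"tx":-0.01,"ty":0,"tz":0.12,"rx":0,"ry":0,"rz":0,"claw":0.01},
    {"tx":-0.01,"ty":0,"tz":0.13,"rx":0,"ry":0,"rz":0,"claw":0.01},
    {"tx":-0.01,"ty":0,"tz":0.13,"rx":0,"ry":0,"rz":0,"claw":0.01}
  ]
}}

```text
clock: 17.05
eef_pos: [577.1, 303.2, 214.8]
tool_rot: [2.833, -0.003, 1.397]
force: [0.7, -0.2, -1.4]
width: 15.1
```

```bash
python3 - <<'E'
from h import *
s=read_state(); print(s['width'],s['force'])
inc([611,-53.5,200],toolR(-2.3,0))
E
```

```text
15.145267169342 [ 0.71361661 -0.23882518 -1.39763184]
t [ 0.0339 -0.3567 -0.0148] r [0.346 3.522 1.527]
```

Call:
{"fn": "apply_moves", "kwargs": {
  "increments": [
    {"tx":0.003,"ty":-0.035,"tz":0,"rx":0.03,"ry":0.35,"rz":0.15,"claw":0.01},
    {"tx":0.007,"ty":-0.08,"tz":0,"rx":0.08,"ry":0.8,"rz":0.35,"claw":0.01},
    {"tx":0.011,"ty":-0.125,"tz":0,"rx":0.12,"ry":1.3,"rz":0.55,"claw":0.01},
    {"tx":0.016,"ty":-0.17,"tz":0,"rx":0.17,"ry":1.8,"rz":0.8,"claw":0.01},
    {"tx":0.021,"ty":-0.215,"tz":0,"rx":0.22,"ry":2.3,"rz":1.0,"claw":0.01},
    {"tx":0.026,"ty":-0.26,"tz":0,"rx":0.27,"ry":2.8,"rz":1.2,"claw":0.01},
    {"tx":0.03,"ty":-0.305,"tz":0,"rx":0.32,"ry":3.3,"rz":1.4,"claw":0.01},
    {"tx":0.034,"ty":-0.34,"tz":0,"rx":0.35,"ry":3.52,"rz":1.53,"claw":0.01},
    {"tx":0.034,"ty":-0.357,"tz":-0.015,"rx":0.35,"ry":3.52,"rz":1.53,"claw":0.01},
    {"tx":0.034,"ty":-0.357,"tz":-0.015,"rx":0.35,"ry":3.52,"rz":1.53,"claw":0.01},
    {"tx":0.034,"ty":-0.357,"tz":-0.015,"rx":0.35,"ry":3.52,"rz":1.53,"claw":0.01},
    {"tx":0.034,"ty":-0.357,"tz":-0.015,"rx":0.35,"ry":3.52,"rz":1.53,"claw":0.01}
  ]
}}

```text
clock: 18.25
eef_pos: [611.1, -52.3, 197.5]
tool_rot: [-3.14, 0.0, 1.533]
force: [0.1, -0.7, -1.3]
width: 15.3
```

```bash
python3 - <<'E'
from h import *
import pickle
s=read_state(); print(s['width'],s['force'],s['eef_pos'])
inc([611,-53.5,200],toolR(-2.3,0))
im,c=snap('wrist','w7.png'); pickle.dump(c,open('w7.pkl','wb'))
s2,c2=snap('scene','s7.png'); u,v=proj(c2,[s['eef_pos']])[0].astype(int); print(u,v)
a=cv2.resize(s2[v-50:v+110,u-80:u+80],(400,400),interpolation=cv2.INTER_CUBIC)
cv2.imwrite('pics/c7.png',cv2.convertScaleAbs(np.hstack([a,im[80:480,120:520]])[:,:,::-1],alpha=1.2))
E
```

```text
15.262516964272935 [ 0.10564166 -0.71228907 -1.34438343] [611.14703094 -52.28500112 197.51415165]
t [-0.0001 -0.0012  0.0025] r [ 0.003 -0.019 -0.027]
224 195
```

View pics/c7.png

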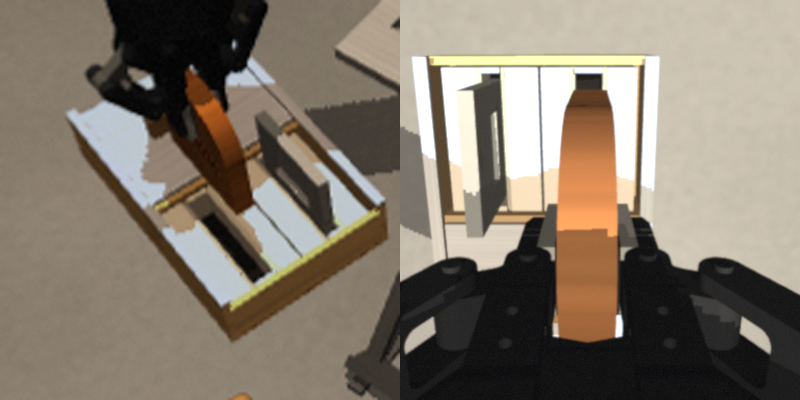

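```bash
python3 - <<'E'
from h import *
import pickle
c=pickle.load(open('w7.pkl','rb')); w=lambda x,y:(120+x-400,80+y)
for z in(131,134.5,138): print(z,atz(c,[w(573,90),w(605,90)],z))
m=atz(c,[w(541,66),w(542,212)],44); print('mid',m.mean(0)); print('wide mouth',atz(c,[w(577,73),w(604,73)],44))
E
```

```text
131 [[604.46283717  -7.67223983 131.        ]
 [620.46031179  -8.27872796 131.        ]]
134.5 [[604.60078452  -7.32731871 134.5       ]
 [620.32962807  -7.92362263 134.5       ]]
138 [[604.73873187  -6.98239759 138.        ]
 [620.19894435  -7.56851731 138.        ]]
mid [576.18293502 -53.41794021  44.        ]
wide mouth [[604.39329148  -4.51955186  44.        ]
 [623.32943537  -5.23813715  44.        ]]
```

Call:
{"fn": "apply_moves", "kwargs": {
  "increments": [
    {"tx":0.0003,"ty":-0.002,"tz":-0.03,"rx":0,"ry":0,"rz":0,"claw":0.01},
    {"tx":0.0003,"ty":-0.002,"tz":-0.06,"rx":0,"ry":0,"rz":0,"claw":0.01},
    {"tx":0.0003,"ty":-0.002,"tz":-0.08,"rx":0,"ry":0,"rz":0,"claw":0.01},
    {"tx":0.0003,"ty":-0.002,"tz":-0.088,"rx":0,"ry":0,"rz":0,"claw":0.01},
    {"tx":0.0003,"ty":-0.002,"tz":-0.096,"rx":0,"ry":0,"rz":0,"claw":0.01},
    {"tx":0.0003,"ty":-0.002,"tz":-0.1,"rx":0,"ry":0,"rz":0,"claw":0.01},
    {"tx":0.0003,"ty":-0.002,"tz":-0.1,"rx":0,"ry":0,"rz":0,"claw":0.01}
  ]
}}

```text
clock: 19.05
eef_pos: [612.0, -56.4, 98.6]
tool_rot: [3.141, 0.002, 1.531]
force: [0.6, 0.6, -1.2]
width: 15.2
```

Call:
{"fn": "apply_moves", "kwargs": {
  "increments": [
    {"tx":0,"ty":0,"tz":-0.006,"rx":0,"ry":0,"rz":0,"claw":0.01},
    {"tx":0,"ty":0,"tz":-0.012,"rx":0,"ry":0,"rz":0,"claw":0.01},
    {"tx":0,"ty":0,"tz":-0.016,"rx":0,"ry":0,"rz":0,"claw":0.01},
    {"tx":0,"ty":0,"tz":-0.018,"rx":0,"ry":0,"rz":0,"claw":0.01},
    {"tx":0,"ty":0,"tz":-0.018,"rx":0,"ry":0,"rz":0,"claw":0.01}
  ]
}}

```text
clock: 19.55
eef_pos: [611.6, -56.5, 79.9]
tool_rot: [-3.141, 0.002, 1.531]
force: [-0.1, 0.8, -1.2]
width: 15.4
```

Call:
{"fn": "apply_moves", "kwargs": {
  "increments": [
    {"tx":0,"ty":0.0015,"tz":-0.002,"rx":0,"ry":0,"rz":0,"claw":0.01},
    {"tx":0,"ty":0.0015,"tz":-0.004,"rx":0,"ry":0,"rz":0,"claw":0.01},
    {"tx":0,"ty":0.0015,"tz":-0.006,"rx":0,"ry":0,"rz":0,"claw":0.01},
    {"tx":0,"ty":0.0015,"tz":-0.006,"rx":0,"ry":0,"rz":0,"claw":0.01}
  ]
}}

```text
clock: 19.95
eef_pos: [611.6, -55.0, 74.0]
tool_rot: [-3.141, 0.002, 1.531]
force: [-0.8, -0.6, -1.2]
width: 15.4
```

Call:
{"fn": "apply_moves", "kwargs": {
  "increments": [
    {"tx":0,"ty":0,"tz":-0.002,"rx":0,"ry":0,"rz":0,"claw":0.01},
    {"tx":0,"ty":0,"tz":-0.004,"rx":0,"ry":0,"rz":0,"claw":0.01},
    {"tx":0,"ty":0,"tz":-0.004,"rx":0,"ry":0,"rz":0,"claw":0.01}
  ]
}}

```text
clock: 20.25
eef_pos: [612.1, -55.4, 70.8]
tool_rot: [3.141, 0.002, 1.53]
force: [-0.3, 0.4, 2.7]
width: 15.1
```

Call:
{"fn": "apply_moves", "kwargs": {
  "increments": [
    {"tx":0,"ty":0,"tz":-0.002,"rx":0,"ry":0,"rz":0,"claw":0.01},
    {"tx":0,"ty":0,"tz":-0.003,"rx":0,"ry":0,"rz":0,"claw":0.01},
    {"tx":0,"ty":0,"tz":-0.003,"rx":0,"ry":0,"rz":0,"claw":0.01}
  ]
}}

```text
clock: 20.55
eef_pos: [612.6, -55.5, 70.6]
tool_rot: [3.139, 0.001, 1.531]
force: [-4.5, 1.8, 22.4]
width: 15.3
```

Firm contact with the slot floor. I'll ease off, open and retreat up, then swing +y for a final look.

Call:
{"fn": "apply_moves", "kwargs": {
  "increments": [
    {"tx":0,"ty":0,"tz":0.002,"rx":0,"ry":0,"rz":0,"claw":0.01},
    {"tx":0,"ty":0,"tz":0.002,"rx":0,"ry":0,"rz":0,"claw":0.025},
    {"tx":0,"ty":0,"tz":0.002,"rx":0,"ry":0,"rz":0,"claw":0.04},
    {"tx":0,"ty":0,"tz":0.002,"rx":0,"ry":0,"rz":0,"claw":0.04},
    {"tx":0,"ty":0,"tz":0.03,"rx":0,"ry":0,"rz":0,"claw":0.04},
    {"tx":0,"ty":0,"tz":0.07,"rx":0,"ry":0,"rz":0,"claw":0.04},
    {"tx":0,"ty":0,"tz":0.12,"rx":0,"ry":0,"rz":0,"claw":0.04},
    {"tx":-0.03,"ty":0,"tz":0.16,"rx":0,"ry":0,"rz":0,"claw":0.06},
    {"tx":-0.03,"ty":0,"tz":0.19,"rx":0,"ry":0,"rz":0,"claw":0.08},
    {"tx":-0.03,"ty":0,"tz":0.19,"rx":0,"ry":0,"rz":0,"claw":0.08},
    {"tx":-0.03,"ty":0,"tz":0.19,"rx":0,"ry":0,"rz":0,"claw":0.08}
  ]
}}

```text
clock: 21.65
eef_pos: [581.9, -54.7, 257.3]
tool_rot: [3.141, 0.001, 1.531]
force: [0.6, -0.6, -0.1]
width: 80.1
```

```bash
python3 - <<'E'
from h import *
import pickle
s=read_state();print(s['eef_pos'],s['force'])
im,c=snap('wrist','w8.png'); pickle.dump(c,open('w8.pkl','wb'))
s2,c2=snap('scene','s8.png')
b=cv2.resize(s2[150:400,160:410],(400,400),interpolation=cv2.INTER_CUBIC)
cv2.imwrite('pics/c8.png',cv2.convertScaleAbs(np.hstack([b,im[60:460,120:520]])[:,:,::-1],alpha=1.2))
E
```

```text
[581.94886456 -54.65186833 257.30699529] [ 0.64438852 -0.58906546 -0.08166077]
```

View pics/c8.png

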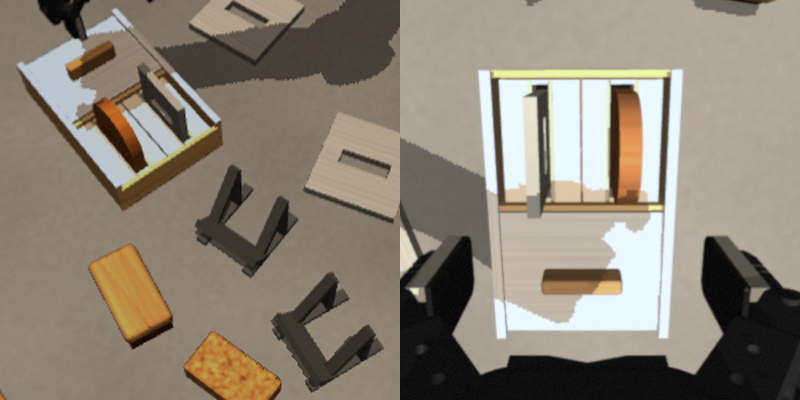

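```bash
python3 - <<'E'
from h import *
import pickle
c=pickle.load(open('w8.pkl','rb')); w=lambda x,y:(120+x-400,60+y)
th=np.radians(-2.3);ey=np.array([-np.sin(th),np.cos(th)]);ex=np.array([np.cos(th),np.sin(th)]);o=np.array([576,-53.4])-61*ey
loc=lambda P:np.c_[(P[:,:2]-o)@ex,(P[:,:2]-o)@ey].round(1)
print('grip top local',loc(atz(c,[w(543,281),w(621,282),w(543,293),w(621,293)],82)))
print('cover far edge z56',loc(atz(c,[w(545,330)],56)), 'near edge',loc(atz(c,[w(580,212)],56)))
# tip model predicted crown / edges
for dz in(0,5):
  T=np.array([611.2,-54.7,12+dz]);M=R.from_euler('z',th).as_matrix()
  pr=lambda L:(proj(c,T+np.array(L,float)@M.T)-[120-400,60]).round(0)
  print('tip pred crown',pr([(-8,0,105),(8,0,105),(-8,45,60),(8,45,60),(-8,45,32),(8,-45,60)]).tolist())
E
```

```text
grip top local [[-32.6 -51.3]
 [ 33.9 -52.3]
 [-33.  -62.8]
 [ 34.1 -62.8]]
cover far edge z56 [[ -35.2 -117.9]] near edge [[-1.3  1.6]]
tip pred crown [[619.0, 161.0], [642.0, 161.0], [616.0, 92.0], [636.0, 92.0], [614.0, 90.0], [633.0, 202.0]]
tip pred crown [[620.0, 163.0], [643.0, 163.0], [616.0, 92.0], [637.0, 92.0], [614.0, 90.0], [634.0, 204.0]]
```

```bash
python3 -c "
from h import *
finish_job(); print(read_state()['clock'])"
```

```text
the job is handed in; nothing more can be done
the job is handed in; nothing more can be done
```

The job is handed in at about 22 s of robot time. The cover is over the wax compartment and both pieces are standing in their slots.

**What I did:**
- **Cover:** I pushed it by its grip bar until it stopped moving while the force rose from 5 to 14 N.
- **File guide:** I took the smallest lookalike, the one on stand_a, and stood it in the narrow slot on the robot's side of the bay.
- **Tip protector:** I stood it in the wide slot. I pressed each piece down until I felt the floor (22–26 N), then let go and lifted clear.

**Last checks:**
- **Cover:** its grip measured about 57 mm past the caddy's centre on the wax side. That is roughly 2 mm short of the nominal end by camera, which is within the calibration error, and the contact said it was against the stop.
- **File guide:** its top measured fully down and within about 1 mm of the slot centre.
- **Tip protector:** its outline matched the seated model to within a few pixels, and I measured it less closely than the file guide.
- **Clearance:** the brush and cork were not touched, and the robot was clear of everything.

**What disagreed:**
- The arm could not tilt to the full 35° at the stands. I gripped at 12° and 18° instead and let the jaws tip each piece forward. The jaw widths (9.5 and 15.3 mm) showed both were gripped flat.
- My camera estimate of how deep I held the file guide was about 7 mm off. I relied on the floor contact instead.

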